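Touch off a tube block on a heating mixer and pack it against the fence

TASK

Touch off the screwed-down aluminium tube block on the mixer with the touch probe, gently: on its front face near the fence end, then on its front face near the free end, then on its free end face. Hang the probe back in its stand, then pack the gap between block and fence: find the filler plate that slides in snugly (the thickest that goes in without being forced) and leave it standing there, fully home on the mixer's plate and within the block's width.

Things in the scene. Friction and masses are not known exactly. Their poses are not given: they have to be found in the camera images.
- mixer: heating mixer, white bench unit 215 x 250 mm, fixed. Origin: centre of its underside on the bench; x away from its control panel (the panel faces the robot), y to the left seen from the robot, z up. On top a flat steel plate, 170 (x) x 200 (y) mm, its surface 100 mm above the bench, with a dark steel fence bar along its +y edge
- fence_face (a point): middle of the top edge of the fence's inner face, which looks to -y at the block; 130 mm above the bench, 30 mm above the plate; axes as the mixer's (mixer's x 0, y 78 mm). The fence is 140 mm long in x and 12 mm thick. The gap between it and the block's fence end face is 9 to 16 mm wide, different every time, parallel, open at the top, front and back
- block: aluminium tube block, 70 (x) x 100 (y) x 50 (z) mm, screwed down on the mixer's plate (does not move), sides parallel to the mixer's. Origin: centre of its underside, on the plate. Front face at x = -35 mm (towards the robot), free end face at y = -50, fence end face at y = +50 mm. Wells in its top; capped tubes in some wells with y < 0 stand 14 mm above the top
- probe: touch probe hanging upright in its stand: aluminium handle 24 x 24 mm square (flats across x and y), 6 to 60 mm above the origin, then a black button to 64 mm; at its foot a round flange of 36 mm diameter, 6 mm thick. Origin: centre of the flange's underside; z up. Below it hangs a thin stylus of 5 mm diameter ending in a ball 60 mm below the origin. About 200 g
- probe_ball (a point): centre of the steel ball (8 mm diameter) at the end of the probe's stylus. The stylus is sprung: it gives sideways about 1 mm for each 2.5 N on the ball. A touch registers at 1 N, kept for 0.1 s; more than 15 N spoils the stylus
- stand: probe stand, fixed: base plate 84 (x) x 70 (y) mm, two upright cheeks with a 20 mm wide slot between them along x, open at front, back and top. Origin: centre of the underside; the cheeks' tops, on which the flange rests, are 85 mm above the bench, with 4 mm high lips around a 50 (x) x 46 (y) mm seat
- stand_seat (a point): centre of the stand's seat, 85 mm above the bench: where the origin of the hung probe belongs
- rack: black rack, fixed, 62 (x) x 132 (y) mm, 34 mm high, with four slots side by side along its y (slot centres at y = -46.5, -15.5, 15.5, 46.5 mm), each 17 mm wide in y, open at both x ends; slot floor 8 mm above the bench. A filler plate stands in each slot, its axes along the rack's. Origin: centre of the underside
- filler_8: aluminium filler plate 8 mm thick (y), 46 mm wide (x), 58 mm high, with a grip tab 30 mm wide and of the same thickness above it, from 58 to 92 mm; bottom edges rounded 2 mm. Origin: centre of its underside; z up. 72 g. The plates stand in the rack in any order
- filler_10: the same plate, 10 mm thick, 90 g
- filler_12: the same plate, 12 mm thick, 108 g
- filler_14: the same plate, 14 mm thick, 126 g
- spare_block: bystander: black tube block 70 x 80 x 48 mm with capped tubes
- tube_a: bystander: capped sample tube lying on the bench, 44 mm long
- tube_b: bystander: capped sample tube lying on the bench, 44 mm long
- hex_key: bystander: small hex key lying on the bench, 85 mm
- bottle: bystander: clear bottle, 60 mm diameter, 150 mm high
- beaker: bystander: glass beaker, 66 mm diameter, 80 mm high
Not all that is in view belongs to the job. Leave any purple look-alike of the filler_14 alone.

How it is judged:
By the outcome, as a careful person would: the job done as asked, in the order asked, and still so for the second after the job is handed in, with the robot touching nothing.
It also fails if it takes over 72 s, if anything falls off the work surface, if the arm or the gripper's body presses on something with over 40 N, if the wrist force passes 120 N, or if a joint passes its speed limit or range.

ROBOT

A 6-joint arm with a two-finger parallel gripper is mounted at the origin on the work surface. World frame = base frame: x ahead of the robot, y to its left, z up, the work surface at z = 0. Lengths are in m, angles in rad, forces in N, time in s.
With the tool pointing down it reaches from about 0.35 to 0.975 m from the base axis. Payload 4.9 kg.
Tool frame: the origin (TCP) lies at the very end of the fingers, on their centre line; the grasp point (between the pads) lies 19 mm behind it (manip.tcp_to_grasp is the distance from the TCP to the grasp point, in m); z points along the fingers, y is the direction in which the jaws open and shut (so a half turn about z gives the same grasp; the last joint's range is limited). The gripper opens to 85 mm and grips with 20 to 120 N. Pads are 22 mm wide; open, the fingers measure 114 mm over their backs; the gripper's body (76 mm by 85 mm) begins 54 mm behind the grasp point. The pads swing forward as they close: fully open they stand 13 mm farther back than shut.
Start: joints at [-1.261, 0.053, 1.613, -0, 1.476, -0.119], TCP at [0.26, -0.568, 0.195] pointing down, gripper open.
Joint ranges: [-3.01, 3.01], [-1.01, 2.22], [0.06, 2.58], [-1.02, 4.17], [0.09, 2.62], [-3.14, 3.14]. Speed limits (rad/s): [2.57, 2.57, 3.14, 3.14, 3.14, 3.14].

INTERFACE

Orientations are given as a unit quaternion [w, x, y, z].
In Python, from plant import sensors, cams, job, finder, manip gives the robot as it stands.
- The arm moves only by the shell command python3 -m pendant 'ROWS'. ROWS is JSON, a list of rows, each an object of numbers: "wx", "wy", "wz": the turn, a rotation vector about the tool's x, y, z in degrees; "dx", "dy", "dz": the shift along the tool's x, y, z in m; "hand": the gripper's target within -1 to 1 (fully open at 1, half-way at 0, shut at -1). A call has 1 to 20 rows; each row is the pose to reach, as a shift and turn from the pose commanded when the call began, along the tool's axes at that moment; what a row does not reach only later rows make up. A row lasts 1/12 s, in which the tool goes at most 41.7 mm and 7.16 degrees, less where a joint would pass 70% of its speed; a pose out of reach is approached as far as the arm can. A call with a gripper value outside its range is refused whole. The fingers move at their own pace and stop on an object; the grip force is fixed at half the most. Time passes only in rows, so rows that repeat a pose let the fingers close. It gives the time, the measured TCP pose, the force and the opening at its end, in the units of the state.
- sensors.state(): the state, without advancing time (a new reading comes with each control period).
- cams.grab_frame(name): name is "scene" or "side" or "wrist"; returns (picture, depth): 480x640x3 uint8, red, green, blue; 480x640 float32, m along the optical axis (not along the pixel's ray), 0 where there is no reading.
- cams.calibration(name): a dict with "fov_y" (degrees; the focal length in pixels is half the picture's height over the tangent of half this angle, whatever the lens; pixels are square), "cx", "cy" (the principal point, pixels), "k1" (the pictures are not rectified: a ray, as slopes to the right and down, at radius r is drawn at 1 + k1 r^2 times it, then the intrinsics apply), "pose" (4x4, takes a point from camera to world coordinates); the wrist camera has in their place "hand_eye" (4x4, takes a point from camera to tool coordinates, whose origin is the TCP and whose axes are the flange's). Camera axes: x right, y down, z forward; pixel columns grow to the right and rows downward; lengths in m; the calibration is good to about 2 mm. A picture is of the moment at which its call begins: read the wrist's pose just before it. calibration takes no time and is no camera call.
- job.job_done(): hands the job in, once; it reports no verdict.
Trained networks look in the newest picture that a camera, given by its name, has taken for a name from the list of things; names that differ only in an ending like _2 or _b are one class to them, and where a whole thing is asked for, a point or a joint stands for the part that bears it (a point fixed in the world has none). Each returns a list of dicts, best first, with "score" (0 to 1); they miss things now and then, are a little off and sometimes report something else, mostly with a low value. They report only what shows in the picture. A call takes as long as a camera call. They do not tell look-alikes from the thing itself.
- finder.look_for(camera, thing): "position" ([x, y, z] in m, in world coordinates, good to about 4 mm: the middle of the surface that is visible of it).
The state is a dict: "time": time; "joint_pos": joint angles; "joint_vel": joint speeds; "joint_efforts": joint torques, N m; "tool_pos": TCP position; "tool_rot": TCP orientation; "contact_force": force on the tool from outside, world axes, zero at the start; "ft_torque": the same for the moment, N m; "gripper_width": opening from 0.0 (shut) to 1.0 (fully open).
Only numpy, scipy, OpenCV 4.12 (cv2) and the standard library are available. Lean on these libraries where they do the work, as an engineer would, in place of code of your own. Each camera call takes 0.05 s, during which the arm holds its last target. There are 200 camera calls.

## Working session

There is one attempt and no reset: what is moved stays moved. The work goes in short steps, Python scripts to look and compute and a shell command to move; the robot and the scene stay as the last step left them, time stands still between calls to the robot, and variables do not carry over. Pictures are saved under pics/ and viewed, about 8 in all and at most 12, crops included, and the job is handed in when it is done.

```bash
ls; mkdir -p pics; cat > h.py <<'E'
import numpy as np, cv2
from plant import sensors, cams, job, finder, manip
from scipy.spatial.transform import Rotation as R
def tool():
    s=sensors.state(); T=np.eye(4); q=s["tool_rot"]; T[:3,:3]=R.from_quat([q[1],q[2],q[3],q[0]]).as_matrix(); T[:3,3]=s["tool_pos"]; return T
def grab(n):
    T=tool(); p,d=cams.grab_frame(n); c=cams.calibration(n)
    P=np.array(c["pose"]) if "pose" in c else T@np.array(c["hand_eye"])
    return p,d,c,P
def K(c):
    f=240/np.tan(np.radians(c["fov_y"])/2); return np.array([[f,0,c["cx"]],[0,f,c["cy"]],[0,0,1]])
def cloud(d,c,P):
    v,u=np.mgrid[0:480,0:640]; pts=np.stack([u.ravel(),v.ravel()],1).astype(np.float64)
    n=cv2.undistortPoints(pts[:,None],K(c),np.array([c["k1"],0,0,0,0.]))[:,0]
    X=np.c_[n,np.ones(len(n))]*d.ravel()[:,None]
    W=(X@P[:3,:3].T+P[:3,3]).reshape(480,640,3); W[d==0]=np.nan; return W
def proj(w,c,P):
    Q=np.linalg.inv(P); x=np.atleast_2d(w)@Q[:3,:3].T+Q[:3,3]
    return cv2.projectPoints(x,np.zeros(3),np.zeros(3),K(c),np.array([c["k1"],0,0,0,0.]))[0][:,0]
E
python3 - <<'E'
from h import *
s=sensors.state(); print(s["tool_pos"],s["tool_rot"],s["time"],manip.tcp_to_grasp)
for n in ["scene","side"]:
    p,d,c,P=grab(n); cv2.imwrite(f"pics/{n}0.png",p[...,::-1]); np.savez(f"{n}0.npz",p=p,d=d,P=P)
    print(n,c["fov_y"],P[:3,3].round(3))
    for t in ["mixer","block","probe","stand","rack","filler_8","filler_10","filler_12","filler_14"]:
        print(t,[(np.round(r["position"],3).tolist(),round(r["score"],2)) for r in finder.look_for(n,t)][:4])
print(sensors.state()["time"])
E
```

```text
pics
[ 0.25966502 -0.56772159  0.19365609] [-1.04987771e-03  9.77102117e-01  2.12768287e-01 -8.04176543e-05] 0.0 0.0187
scene 55.65758000493257 [ 0.915 -0.449  0.827]
mixer [([0.647, -0.099, 0.093], 0.65)]
block [([0.616, -0.046, 0.146], 0.72)]
probe []
stand [([0.46, -0.313, 0.048], 0.79)]
rack [([0.508, 0.285, 0.023], 0.63), ([0.493, 0.327, 0.075], 0.61)]
filler_8 [([0.484, 0.269, 0.066], 0.83), ([0.489, 0.3, 0.078], 0.73), ([0.568, 0.38, 0.053], 0.67), ([0.496, 0.327, 0.077], 0.63)]
filler_10 [([0.484, 0.269, 0.066], 0.83), ([0.489, 0.3, 0.078], 0.73), ([0.568, 0.38, 0.053], 0.67), ([0.496, 0.327, 0.077], 0.63)]
filler_12 [([0.484, 0.269, 0.066], 0.83), ([0.489, 0.3, 0.078], 0.73), ([0.568, 0.38, 0.053], 0.67), ([0.496, 0.327, 0.077], 0.63)]
filler_14 [([0.484, 0.269, 0.066], 0.83), ([0.489, 0.3, 0.078], 0.73), ([0.568, 0.38, 0.053], 0.67), ([0.496, 0.327, 0.077], 0.63)]
side 44.457815228457704 [0.391 1.04  0.697]
mixer [([0.58, 0.064, 0.081], 0.64)]
block [([0.601, -0.018, 0.149], 0.6)]
probe [([0.433, -0.288, 0.115], 0.68)]
stand [([0.428, -0.272, 0.042], 0.83)]
rack [([0.47, 0.384, 0.023], 0.73)]
filler_8 [([0.476, 0.345, 0.088], 0.81), ([0.48, 0.372, 0.061], 0.7), ([0.469, 0.278, 0.092], 0.64), ([0.472, 0.307, 0.088], 0.6)]
filler_10 [([0.476, 0.345, 0.088], 0.81), ([0.48, 0.372, 0.061], 0.7), ([0.469, 0.278, 0.092], 0.64), ([0.472, 0.307, 0.088], 0.6)]
filler_12 [([0.476, 0.345, 0.088], 0.81), ([0.48, 0.372, 0.061], 0.7), ([0.469, 0.278, 0.092], 0.64), ([0.472, 0.307, 0.088], 0.6)]
filler_14 [([0.476, 0.345, 0.088], 0.81), ([0.48, 0.372, 0.061], 0.7), ([0.469, 0.278, 0.092], 0.64), ([0.472, 0.307, 0.088], 0.6)]
1.0
```

View pics/scene0.png

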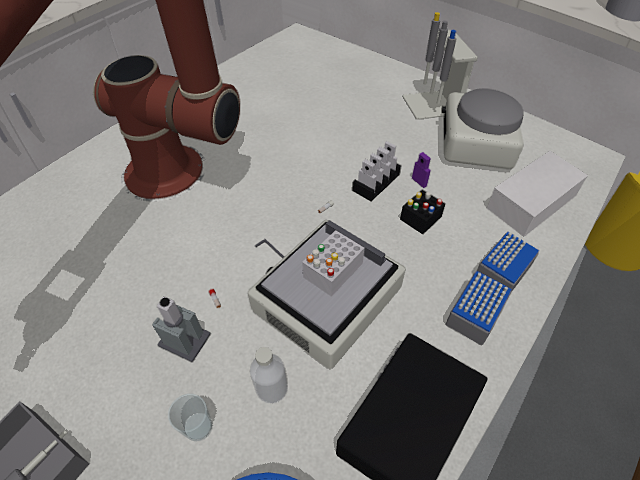

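View pics/side0.png

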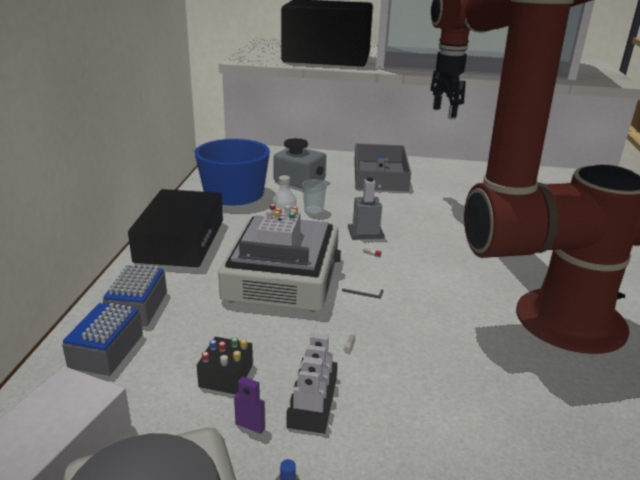

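The pictures show the stand and probe at scene (180,325), the mixer with block at (330,265), the rack with four plates at (377,172), and a purple look-alike at (422,170). Next I'll get poses from the depth clouds.

```bash
cat > m.py <<'E'
from h import *
def rect(W,zc,tz,cen,rad,lab,p=None):
    m=(abs(W[...,2]-zc)<tz)&(np.hypot(W[...,0]-cen[0],W[...,1]-cen[1])<rad)
    m=cv2.morphologyEx(m.astype(np.uint8),cv2.MORPH_OPEN,np.ones((2,2)))>0
    q=W[m]
    if len(q)<8: print(lab,len(q)); return
    (c,s,a)=cv2.minAreaRect((q[:,:2]*1000).astype(np.float32))
    print(lab,len(q),"c",np.round(c,1),"size",np.round(s,1),"ang",round(a,1),"z",(np.median(q[:,2])*1000).round(1))
E
python3 - <<'E'
from m import *
for n in ["scene","side"]:
    z=np.load(n+"0.npz"); c=cams.calibration(n); W=cloud(z["d"],c,z["P"])
    print(n)
    rect(W,.150,.004,(.61,-.04),.09,"blocktop")
    rect(W,.130,.004,(.62,.05),.11,"fence")
    rect(W,.100,.004,(.62,-.06),.16,"plate")
    rect(W,.085,.005,(.44,-.29),.06,"cheeks")
    rect(W,.005,.004,(.44,-.29),.075,"standbase")
    rect(W,.149,.005,(.44,-.29),.06,"button")
    rect(W,.034,.004,(.49,.31),.1,"rack")
    for t in [(.469,.270),(.472,.30),(.476,.327),(.48,.365)]: rect(W,.095,.008,t,.03,"tab")
    rect(W,.095,.008,(.48,.32),.09,"tabs")
E
```

```text
scene
blocktop 859 c [609.  -25.6] size [116.3  68.4] ang 89.7 z nan
fence 359 c [621.5  48. ] size [135.9 112.4] ang 44.2 z 128.6
plate 4692 c [654.3 -86.3] size [259.9 128.3] ang 49.4 z nan
cheeks 426 c [ 440.7 -284.9] size [58.7 90.7] ang 6.5 z 85.2
standbase 85 c [ 469.  -308.3] size [94.1 46.9] ang 62.8 z 1.6
button 97 c [ 441.9 -298.1] size [20.  19.3] ang 27.9 z 147.6
rack 221 c [485.2 317.3] size [134.4  57.6] ang 87.1 z 31.8
tab 89 c [485.9 277.5] size [37.  27.2] ang 59.7 z 95.7
tab 98 c [482.3 299.9] size [61.8 26.1] ang 74.2 z 95.0
tab 123 c [483.5 329.5] size [68.1 27.1] ang 85.6 z 95.2
tab 61 c [461.8 413.2] size [ 25.2 127.6] ang 25.8 z 93.2
tabs 302 c [476.5 371.4] size [ 41.8 213.9] ang 6.3 z 93.9
side
blocktop 608 c [ 598.3 -177.8] size [401.4  67.8] ang 88.2 z nan
fence 468 c [604.   25.1] size [136.6  60.1] ang 5.8 z nan
plate 1402 c [599.7 -45.9] size [213.6 170.3] ang 89.1 z nan
cheeks 136 c [ 431.1 -378.7] size [239.1  66.3] ang 89.3 z 84.0
standbase 558 c [ 435.2 -285.7] size [146.6 145.5] ang 52.6 z nan
button 48 c [ 436.1 -430.4] size [ 22.4 298.7] ang 1.4 z 147.2
rack 589 c [477.6 304.6] size [168.3  60.5] ang 88.1 z nan
tab 200 c [470.5 224.1] size [160.5  28.3] ang 82.7 z nan
tab 362 c [473.8 239.5] size [184.2  27.9] ang 86.3 z nan
tab 408 c [467.3 314.5] size [68.7 25.5] ang 66.8 z nan
tab 361 c [477.  351.9] size [41.8 27.9] ang 81.9 z nan
tabs 797 c [483.7 254.9] size [  1.9 225.2] ang 174.8 z nan
```

```bash
cat >> h.py <<'E'
def rows(target,yaw):
    """world TCP target, yaw of tool x (deg), tool straight down -> tool-frame shift and turn"""
    T=tool(); c,s=np.cos(np.radians(yaw)),np.sin(np.radians(yaw))
    Rt=np.array([[c,s,0],[s,-c,0],[0,0,-1.]])
    d=T[:3,:3].T@(np.array(target)-T[:3,3]); w=R.from_matrix(T[:3,:3].T@Rt).as_rotvec(degrees=True)
    print("d",d.round(4),"w",w.round(2), "rows",round(np.linalg.norm(d)/.0417,1),round(np.linalg.norm(w)/7.16,1))
E
sed -i 's/    q=W\[m\]/    q=W[m]; q=q[~np.isnan(q[:,2])]; q=q[np.abs(q[:,2]-zc)<tz]; q=q[np.hypot(q[:,0]-cen[0],q[:,1]-cen[1])<rad]/' m.py
python3 - <<'E'
from m import *
print(np.round(cams.calibration("wrist")["hand_eye"],3),cams.calibration("wrist")["fov_y"])
for n in ["scene","side"]:
    z=np.load(n+"0.npz"); c=cams.calibration(n); W=cloud(z["d"],c,z["P"])
    print(n)
    rect(W,.150,.004,(.61,-.04),.09,"blocktop")
    rect(W,.130,.004,(.61,.05),.09,"fence")
    rect(W,.100,.004,(.61,-.05),.14,"plate")
    rect(W,.085,.005,(.44,-.29),.06,"cheeks")
    rect(W,.149,.005,(.44,-.29),.04,"button")
    rect(W,.034,.004,(.48,.31),.1,"rack")
    rect(W,.095,.008,(.48,.32),.08,"tabs")
for y in (0,-90): rows([.43,-.295,.33],y)
E
```

```text
[[ 0.001 -0.947 -0.322  0.082]
 [ 1.     0.001  0.001  0.001]
 [-0.    -0.322  0.947 -0.179]
 [ 0.     0.     0.     1.   ]] 68.61241828916167
scene
blocktop 669 c [608.8 -33.1] size [101.5  68.3] ang 89.4 z 148.7
fence 322 c [606.   18.1] size [ 54.4 135.8] ang 88.8 z 128.7
plate 4410 c [605.7 -46.4] size [199.2 168.3] ang 89.5 z 99.0
cheeks 349 c [ 439.2 -299.3] size [59.8 56.2] ang 15.1 z 85.5
button 80 c [ 440.9 -298.3] size [17.9 19.7] ang 15.8 z 148.0
rack 165 c [485.2 317.1] size [134.1  57.6] ang 87.1 z 32.7
tabs 251 c [483.6 316.1] size [104.1  28.6] ang 87.1 z 95.7
side
blocktop 529 c [603.4 -27.2] size [100.1  67.7] ang 88.6 z 151.2
fence 374 c [601.6  31.5] size [ 37.  137.3] ang 89.0 z 130.3
plate 1144 c [599.7 -40.7] size [203. 171.] ang 89.5 z 102.0
cheeks 95 c [ 432.7 -292.6] size [60.4 53. ] ang 16.5 z 84.4
button 38 c [ 435.  -294.5] size [21.4 20.4] ang 23.2 z 147.9
rack 469 c [478.3 323.2] size [131.   60.6] ang 88.2 z 35.2
tabs 671 c [478.4 320.4] size [106.3  28.3] ang 88.7 z 96.4
d [ 0.2684 -0.1779 -0.1351] w [ 0.    0.   24.57] rows 8.4 3.4
d [ 0.2684 -0.1779 -0.1351] w [  0.     0.   114.57] rows 8.4 16.0
```

```bash
python3 - <<'E'
from h import *
rows([.475,-.284,.27],15)
E
```

```text
d [ 0.3139 -0.1692 -0.0751] w [0.   0.   9.57] rows 8.7 1.3
```

```bash
python3 -m pendant '[{"dx":0.31,"dy":-0.17,"dz":-0.075,"wz":9.6,"hand":0.2},{"dx":0.31,"dy":-0.17,"dz":-0.075,"wz":9.6,"hand":0.2},{"dx":0.31,"dy":-0.17,"dz":-0.075,"wz":9.6,"hand":0.2},{"dx":0.31,"dy":-0.17,"dz":-0.075,"wz":9.6,"hand":0.2},{"dx":0.31,"dy":-0.17,"dz":-0.075,"wz":9.6,"hand":0.2},{"dx":0.31,"dy":-0.17,"dz":-0.075,"wz":9.6,"hand":0.2},{"dx":0.31,"dy":-0.17,"dz":-0.075,"wz":9.6,"hand":0.2},{"dx":0.31,"dy":-0.17,"dz":-0.075,"wz":9.6,"hand":0.2},{"dx":0.31,"dy":-0.17,"dz":-0.075,"wz":9.6,"hand":0.2},{"dx":0.31,"dy":-0.17,"dz":-0.075,"wz":9.6,"hand":0.2},{"dx":0.31,"dy":-0.17,"dz":-0.075,"wz":9.6,"hand":0.2}]'
python3 - <<'E'
from m import *
p,d,c,P=grab("wrist"); cv2.imwrite("pics/w1.png",p[...,::-1]); W=cloud(d,c,P); np.savez("w1.npz",p=p,d=d,P=P)
rect(W,.086,.006,(.44,-.29),.06,"cheeks")
rect(W,.088,.0035,(.44,-.29),.06,"lips")
rect(W,.149,.003,(.44,-.29),.04,"button")
rect(W,.146,.006,(.44,-.29),.04,"button+handletop")
rect(W,.006,.005,(.44,-.29),.075,"base")
rows([.438,-.296,.27],15)
E
```

```text
cheeks 0
lips 0
button 0
button+handletop 0
base 0
d [ 0.2753 -0.1737 -0.0751] w [0.   0.   9.57] rows 8.0 1.3invalid input
```

View pics/w1.png

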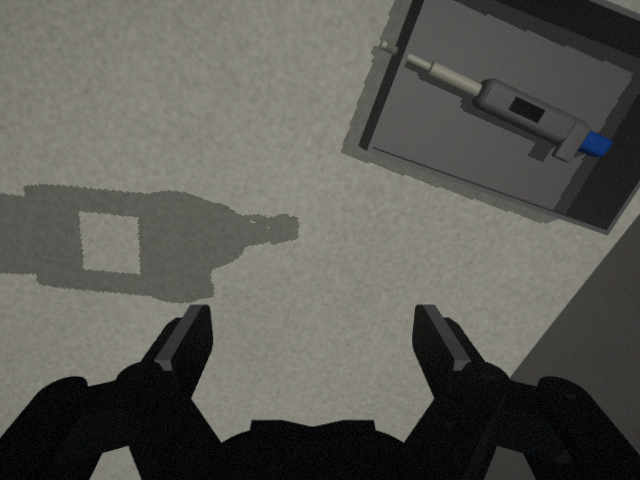

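```bash
python3 -m pendant '[{"wx":0,"wy":0,"wz":9.6,"dx":0.30,"dy":-0.17,"dz":-0.075,"hand":0.2},{"wx":0,"wy":0,"wz":9.6,"dx":0.30,"dy":-0.17,"dz":-0.075,"hand":0.2},{"wx":0,"wy":0,"wz":9.6,"dx":0.30,"dy":-0.17,"dz":-0.075,"hand":0.2},{"wx":0,"wy":0,"wz":9.6,"dx":0.30,"dy":-0.17,"dz":-0.075,"hand":0.2},{"wx":0,"wy":0,"wz":9.6,"dx":0.30,"dy":-0.17,"dz":-0.075,"hand":0.2},{"wx":0,"wy":0,"wz":9.6,"dx":0.30,"dy":-0.17,"dz":-0.075,"hand":0.2},{"wx":0,"wy":0,"wz":9.6,"dx":0.30,"dy":-0.17,"dz":-0.075,"hand":0.2},{"wx":0,"wy":0,"wz":9.6,"dx":0.30,"dy":-0.17,"dz":-0.075,"hand":0.2},{"wx":0,"wy":0,"wz":9.6,"dx":0.30,"dy":-0.17,"dz":-0.075,"hand":0.2},{"wx":0,"wy":0,"wz":9.6,"dx":0.30,"dy":-0.17,"dz":-0.075,"hand":0.2},{"wx":0,"wy":0,"wz":9.6,"dx":0.30,"dy":-0.17,"dz":-0.075,"hand":0.2}]'
python3 - <<'E'
from m import *
p,d,c,P=grab("wrist"); cv2.imwrite("pics/w2.png",p[...,::-1]); W=cloud(d,c,P); np.savez("w2.npz",p=p,d=d,P=P)
rect(W,.086,.006,(.44,-.29),.06,"cheeks")
rect(W,.088,.0035,(.44,-.29),.06,"lips")
rect(W,.149,.003,(.44,-.29),.04,"button")
rect(W,.146,.006,(.44,-.29),.04,"button+handletop")
rect(W,.006,.005,(.44,-.29),.075,"base")
E
```

```text
time: 1.97
tool_pos: [0.4625, -0.2885, 0.2703]
tool_rot: [0.001, 0.991, 0.131, 0.0]
contact_force: [0.4, 0.1, 0.1]
gripper_width: 0.602
cheeks 1479 c [ 437.6 -300.2] size [60.3 54.8] ang 15.5 z 88.1
lips 1175 c [ 437.5 -300.3] size [60.  54.8] ang 15.5 z 88.4
button 266 c [ 436.8 -300.2] size [17.7 16.5] ang 16.6 z 149.3
button+handletop 596 c [ 437.5 -300.2] size [24.1 22.4] ang 14.9 z 146.2
base 606 c [ 456.6 -290.3] size [ 84.  121.9] ang 52.8 z 10.0
```

```bash
python3 - <<'E'
from h import *
rows([.4375,-.3002,.104],15.5)
E
```

```text
d [-0.0262  0.0043  0.1658] w [ 0.02  0.03 -0.5 ] rows 4.0 0.1
```

```bash
python3 -m pendant '[{"wx":0,"wy":0,"wz":-0.5,"dx":-0.026,"dy":0.0043,"dz":0.03,"hand":0.1},{"wx":0,"wy":0,"wz":-0.5,"dx":-0.026,"dy":0.0043,"dz":0.07,"hand":0.1},{"wx":0,"wy":0,"wz":-0.5,"dx":-0.026,"dy":0.0043,"dz":0.11,"hand":0.1},{"wx":0,"wy":0,"wz":-0.5,"dx":-0.026,"dy":0.0043,"dz":0.145,"hand":0.1},{"wx":0,"wy":0,"wz":-0.5,"dx":-0.026,"dy":0.0043,"dz":0.166,"hand":0.1},{"wx":0,"wy":0,"wz":-0.5,"dx":-0.026,"dy":0.0043,"dz":0.166,"hand":-1},{"wx":0,"wy":0,"wz":-0.5,"dx":-0.026,"dy":0.0043,"dz":0.166,"hand":-1},{"wx":0,"wy":0,"wz":-0.5,"dx":-0.026,"dy":0.0043,"dz":0.166,"hand":-1},{"wx":0,"wy":0,"wz":-0.5,"dx":-0.026,"dy":0.0043,"dz":0.166,"hand":-1},{"wx":0,"wy":0,"wz":-0.5,"dx":-0.026,"dy":0.0043,"dz":0.166,"hand":-1},{"wx":0,"wy":0,"wz":-0.5,"dx":-0.026,"dy":0.0043,"dz":0.166,"hand":-1},{"wx":0,"wy":0,"wz":-0.5,"dx":-0.026,"dy":0.0043,"dz":0.166,"hand":-1}]'; python3 -c "
from h import *
print(sensors.state())"
```

```text
time: 3.02
tool_pos: [0.4385, -0.3003, 0.1049]
tool_rot: [0.001, 0.991, 0.135, 0.001]
contact_force: [-0.0, 0.1, -1.3]
gripper_width: 0.252
{'time': 3.0167, 'joint_pos': array([-7.40586104e-01, -9.98017356e-02,  1.91677015e+00, -2.51713757e-05,
        1.32292922e+00,  5.60131273e-01]), 'joint_vel': array([ 0.00147252,  0.00574806,  0.00660638,  0.00184688, -0.00035399,
        0.00082209]), 'joint_efforts': array([-6.76780846e-02, -3.18503666e+01, -3.63520074e+01, -5.14274288e-04,
       -9.63132537e-03, -3.00237289e-04]), 'tool_pos': array([ 0.43846429, -0.30030706,  0.10493528]), 'tool_rot': array([6.58656517e-04, 9.90895247e-01, 1.34632428e-01, 5.33471940e-04]), 'contact_force': array([-0.00353934,  0.06962428, -1.29075398]), 'ft_torque': array([-0.02400151, -0.00978859, -0.00576481]), 'gripper_width': 0.25219492824184636}
```

```bash
python3 -m pendant '[{"wx":0,"wy":0,"wz":0,"dx":0,"dy":0,"dz":-0.02,"hand":-1},{"wx":0,"wy":0,"wz":0,"dx":0,"dy":0,"dz":-0.055,"hand":-1},{"wx":0,"wy":0,"wz":0,"dx":0,"dy":0,"dz":-0.095,"hand":-1},{"wx":0,"wy":0,"wz":0,"dx":0,"dy":0,"dz":-0.125,"hand":-1},{"wx":0,"wy":0,"wz":0,"dx":0,"dy":0,"dz":-0.13,"hand":-1}]'; python3 -c "
from h import *
rows([.50,-.03,.25],-.5)"
```

```text
time: 3.43
tool_pos: [0.4407, -0.3022, 0.2422]
tool_rot: [0.005, 0.991, 0.135, 0.004]
contact_force: [-0.3, -0.7, 0.3]
gripper_width: 0.256
d [ 0.1299 -0.2463 -0.0096] w [ 0.56 -0.48 15.99] rows 6.7 2.2
```

```bash
python3 -m pendant '[{"wx":0,"wy":0,"wz":6,"dx":0.02,"dy":-0.037,"dz":-0.01,"hand":-1},{"wx":0,"wy":0,"wz":12,"dx":0.04,"dy":-0.074,"dz":-0.01,"hand":-1},{"wx":0,"wy":0,"wz":16,"dx":0.06,"dy":-0.111,"dz":-0.01,"hand":-1},{"wx":0,"wy":0,"wz":16,"dx":0.08,"dy":-0.148,"dz":-0.01,"hand":-1},{"wx":0,"wy":0,"wz":16,"dx":0.1,"dy":-0.185,"dz":-0.01,"hand":-1},{"wx":0,"wy":0,"wz":16,"dx":0.12,"dy":-0.222,"dz":-0.01,"hand":-1},{"wx":0,"wy":0,"wz":16,"dx":0.13,"dy":-0.241,"dz":-0.01,"hand":-1},{"wx":0,"wy":0,"wz":16,"dx":0.13,"dy":-0.246,"dz":-0.01,"hand":-1},{"wx":0,"wy":0,"wz":16,"dx":0.13,"dy":-0.246,"dz":-0.01,"hand":-1}]'
python3 - <<'E'
from m import *
s=sensors.state(); print(s["contact_force"],s["gripper_width"])
p,d,c,P=grab("wrist"); cv2.imwrite("pics/w3.png",p[...,::-1]); W=cloud(d,c,P); np.savez("w3.npz",p=p,d=d,P=P)
rect(W,.150,.003,(.606,-.03),.09,"block")
rect(W,.130,.003,(.61,.045),.03,"fence")
rect(W,.100,.003,(.606,-.05),.14,"plate")
for n in["scene","side"]:
    grab(n); print([(np.round(r["position"],3).tolist(),round(r["score"],2)) for r in finder.look_for(n,"probe_ball")][:2])
    print([(np.round(r["position"],3).tolist(),round(r["score"],2)) for r in finder.look_for(n,"fence_face")][:2])
E
```

```text
time: 4.18
tool_pos: [0.4973, -0.0265, 0.2431]
tool_rot: [-0.0, 1.0, -0.003, -0.001]
contact_force: [0.5, 0.2, -1.7]
gripper_width: 0.253
[ 0.53971807  0.22270933 -1.67655983] 0.2527092005187563
block 8382 c [606.9 -32.3] size [100.1  69.9] ang 89.3 z 150.3
fence 1309 c [609.8  39.1] size [11.5 58.8] ang 88.8 z 130.3
plate 23080 c [592.  -45.1] size [199.3 146.5] ang 89.3 z 100.4
[([0.492, 0.362, 0.079], 0.65), ([0.502, -0.029, 0.188], 0.55)]
[([0.645, -0.1, 0.092], 0.67)]
[([0.497, -0.023, 0.194], 0.67), ([0.417, -0.183, 0.011], 0.64)]
[([0.581, 0.062, 0.084], 0.91)]
```

View pics/w3.png

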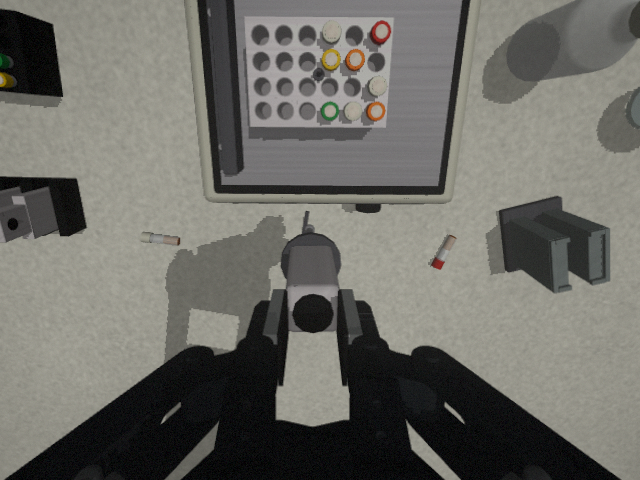

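```bash
python3 -c "
from h import *
rows([.563,.004,.210],-.7)"
```

```text
d [ 0.065  -0.034   0.0338] w [0.01 0.01 0.06] rows 1.9 0.0
```

```bash
python3 -m pendant '[{"wx":0,"wy":0,"wz":0,"dx":0.025,"dy":-0.025,"dz":0.012,"hand":-1},{"wx":0,"wy":0,"wz":0,"dx":0.045,"dy":-0.034,"dz":0.026,"hand":-1},{"wx":0,"wy":0,"wz":0,"dx":0.06,"dy":-0.034,"dz":0.034,"hand":-1},{"wx":0,"wy":0,"wz":0,"dx":0.065,"dy":-0.034,"dz":0.034,"hand":-1},{"wx":0,"wy":0,"wz":0,"dx":0.065,"dy":-0.034,"dz":0.034,"hand":-1},{"wx":0,"wy":0,"wz":0,"dx":0.065,"dy":-0.034,"dz":0.034,"hand":-1},{"wx":0,"wy":0,"wz":0,"dx":0.065,"dy":-0.034,"dz":0.034,"hand":-1}]'; python3 -c "
from h import *
print(sensors.state()['ft_torque'])"
```

```text
time: 5.12
tool_pos: [0.5629, 0.0047, 0.211]
tool_rot: [0.0, 1.0, -0.005, 0.001]
contact_force: [-0.6, -0.9, -2.5]
gripper_width: 0.256
[0.04948717 0.02579401 0.03075054]
```

```bash
python3 -m pendant '[{"wx":0,"wy":0,"wz":0,"dx":0.0015,"dy":0,"dz":0,"hand":-1},{"wx":0,"wy":0,"wz":0,"dx":0.003,"dy":0,"dz":0,"hand":-1},{"wx":0,"wy":0,"wz":0,"dx":0.004,"dy":0,"dz":0,"hand":-1},{"wx":0,"wy":0,"wz":0,"dx":0.004,"dy":0,"dz":0,"hand":-1},{"wx":0,"wy":0,"wz":0,"dx":0.004,"dy":0,"dz":0,"hand":-1}]'; python3 -c "
from h import *
print(sensors.state()['ft_torque'])"
```

```text
time: 5.53
tool_pos: [0.567, 0.0052, 0.2101]
tool_rot: [0.0, 1.0, -0.005, 0.0]
contact_force: [-0.3, -0.4, -1.5]
gripper_width: 0.254
[0.01865015 0.02920293 0.02645379]
```

```bash
python3 -m pendant '[{"wx":0,"wy":0,"wz":0,"dx":0.001,"dy":0,"dz":0,"hand":-1},{"wx":0,"wy":0,"wz":0,"dx":0.002,"dy":0,"dz":0,"hand":-1},{"wx":0,"wy":0,"wz":0,"dx":0.002,"dy":0,"dz":0,"hand":-1},{"wx":0,"wy":0,"wz":0,"dx":0.002,"dy":0,"dz":0,"hand":-1}]'; python3 -c "
from h import *
print(sensors.state()['ft_torque'])"
```

```text
time: 5.87
tool_pos: [0.5689, 0.0052, 0.2098]
tool_rot: [-0.0, 1.0, -0.005, -0.0]
contact_force: [-0.9, 0.4, -2.0]
gripper_width: 0.256
[0.04953203 0.15985033 0.03419277]
```

```bash
python3 -m pendant '[{"wx":0,"wy":0,"wz":0,"dx":0.001,"dy":0,"dz":0,"hand":-1},{"wx":0,"wy":0,"wz":0,"dx":0.0015,"dy":0,"dz":0,"hand":-1},{"wx":0,"wy":0,"wz":0,"dx":0.0015,"dy":0,"dz":0,"hand":-1},{"wx":0,"wy":0,"wz":0,"dx":0.0015,"dy":0,"dz":0,"hand":-1}]'; python3 -c "
from h import *
print(sensors.state()['ft_torque'])"
```

```text
time: 6.2
tool_pos: [0.5704, 0.0052, 0.2098]
tool_rot: [-0.0, 1.0, -0.005, -0.0]
contact_force: [-0.6, -0.9, -1.6]
gripper_width: 0.254
[-0.0515317  0.3199034  0.0598151]
```

```bash
cat > f.py <<'E'
from h import *
F=[];M=[]
for i in range(5):
    cams.grab_frame("wrist"); s=sensors.state(); F.append(s["contact_force"]);M.append(s["ft_torque"])
print("F",np.mean(F,0).round(2),np.std(F,0).round(2),"M",np.mean(M,0).round(3),np.std(M,0).round(3),"pos",s["tool_pos"].round(4),"t",s["time"])
E
python3 -m pendant '[{"wx":0,"wy":0,"wz":0,"dx":0.0007,"dy":0,"dz":0,"hand":-1},{"wx":0,"wy":0,"wz":0,"dx":0.0007,"dy":0,"dz":0,"hand":-1}]'; python3 f.py
```

```text
time: 6.37
tool_pos: [0.5711, 0.0052, 0.2098]
tool_rot: [-0.0, 1.0, -0.005, -0.0]
contact_force: [-2.1, -0.3, -1.5]
gripper_width: 0.257
F [-1.29 -0.41 -1.19] [0.17 0.31 0.18] M [ 0.012  0.411 -0.018] [0.035 0.028 0.019] pos [0.5711 0.0052 0.2099] t 6.6167
```

```bash
python3 -m pendant '[{"wx":0,"wy":0,"wz":0,"dx":0.001,"dy":0,"dz":0,"hand":-1},{"wx":0,"wy":0,"wz":0,"dx":0.002,"dy":0,"dz":0,"hand":-1},{"wx":0,"wy":0,"wz":0,"dx":0.0025,"dy":0,"dz":0,"hand":-1}]'; python3 f.py; python3 - <<'E'
from h import *
p,d,c,P=grab("side"); u=proj([.57,.005,.16],c,P)[0].astype(int); q=p[u[1]-60:u[1]+60,u[0]-80:u[0]+80]; a=cv2.resize(q,None,fx=4,fy=4)
cv2.imwrite("pics/touch1.png",a[...,::-1])
E
```

```text
time: 6.87
tool_pos: [0.5735, 0.0051, 0.2098]
tool_rot: [-0.0, 1.0, -0.005, -0.0]
contact_force: [-1.8, -0.3, 0.2]
gripper_width: 0.256
F [-2.71  0.22 -0.75] [0.62 0.32 0.36] M [0.009 0.745 0.018] [0.018 0.026 0.022] pos [0.5736 0.0052 0.2098] t 7.1167
```

View pics/touch1.png

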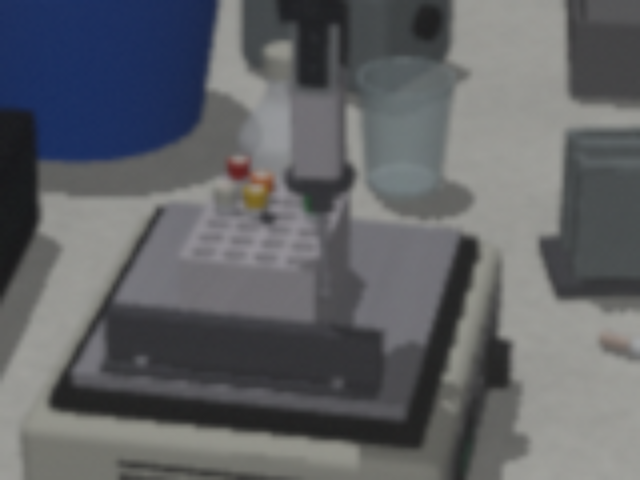

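```bash
python3 -m pendant '[{"wx":0,"wy":0,"wz":0,"dx":-0.007,"dy":0,"dz":0,"hand":-1},{"wx":0,"wy":0,"wz":0,"dx":-0.014,"dy":0,"dz":0,"hand":-1},{"wx":0,"wy":0,"wz":0,"dx":-0.016,"dy":0.02,"dz":0,"hand":-1},{"wx":0,"wy":0,"wz":0,"dx":-0.016,"dy":0.045,"dz":0,"hand":-1},{"wx":0,"wy":0,"wz":0,"dx":-0.016,"dy":0.065,"dz":0,"hand":-1},{"wx":0,"wy":0,"wz":0,"dx":-0.016,"dy":0.072,"dz":0,"hand":-1},{"wx":0,"wy":0,"wz":0,"dx":-0.014,"dy":0.072,"dz":0,"hand":-1},{"wx":0,"wy":0,"wz":0,"dx":-0.010,"dy":0.072,"dz":0,"hand":-1},{"wx":0,"wy":0,"wz":0,"dx":-0.007,"dy":0.072,"dz":0,"hand":-1},{"wx":0,"wy":0,"wz":0,"dx":-0.005,"dy":0.072,"dz":0,"hand":-1},{"wx":0,"wy":0,"wz":0,"dx":-0.0035,"dy":0.072,"dz":0,"hand":-1},{"wx":0,"wy":0,"wz":0,"dx":-0.002,"dy":0.072,"dz":0,"hand":-1},{"wx":0,"wy":0,"wz":0,"dx":-0.002,"dy":0.072,"dz":0,"hand":-1}]'; python3 f.py
```

```text
time: 8.25
tool_pos: [0.5709, -0.0663, 0.2097]
tool_rot: [-0.0, 1.0, -0.004, -0.001]
contact_force: [-1.3, -0.1, -1.7]
gripper_width: 0.253
F [-1.57  0.17 -1.45] [0.41 0.34 0.25] M [0.145 0.482 0.004] [0.032 0.02  0.033] pos [ 0.5708 -0.0666  0.2097] t 8.5
```

```bash
python3 -m pendant '[{"wx":0,"wy":0,"wz":0,"dx":0.0012,"dy":0,"dz":0,"hand":-1},{"wx":0,"wy":0,"wz":0,"dx":0.0025,"dy":0,"dz":0,"hand":-1},{"wx":0,"wy":0,"wz":0,"dx":0.0025,"dy":0,"dz":0,"hand":-1}]'; python3 f.py
```

```text
time: 8.75
tool_pos: [0.5733, -0.0668, 0.2098]
tool_rot: [-0.0, 1.0, -0.005, -0.001]
contact_force: [-3.6, 0.5, -1.7]
gripper_width: 0.255
F [-2.84  0.88 -1.34] [0.3  0.62 0.5 ] M [0.248 0.807 0.009] [0.026 0.029 0.041] pos [ 0.5733 -0.0668  0.2097] t 9.0
```

```bash
python3 -m pendant '[{"wx":0,"wy":0,"wz":0,"dx":-0.007,"dy":0,"dz":0,"hand":-1},{"wx":0,"wy":0,"wz":0,"dx":-0.014,"dy":0.01,"dz":0,"hand":-1},{"wx":0,"wy":0,"wz":0,"dx":-0.014,"dy":0.035,"dz":0,"hand":-1},{"wx":0,"wy":0,"wz":0,"dx":-0.005,"dy":0.042,"dz":0,"hand":-1},{"wx":0,"wy":0,"wz":0,"dx":0.015,"dy":0.042,"dz":0,"hand":-1},{"wx":0,"wy":0,"wz":0,"dx":0.03,"dy":0.04,"dz":0,"hand":-1},{"wx":0,"wy":0,"wz":0,"dx":0.033,"dy":0.034,"dz":0,"hand":-1},{"wx":0,"wy":0,"wz":0,"dx":0.033,"dy":0.028,"dz":0,"hand":-1},{"wx":0,"wy":0,"wz":0,"dx":0.033,"dy":0.024,"dz":0,"hand":-1},{"wx":0,"wy":0,"wz":0,"dx":0.033,"dy":0.022,"dz":0,"hand":-1},{"wx":0,"wy":0,"wz":0,"dx":0.033,"dy":0.0205,"dz":0,"hand":-1},{"wx":0,"wy":0,"wz":0,"dx":0.033,"dy":0.0205,"dz":0,"hand":-1}]'; python3 f.py
```

```text
time: 10.0
tool_pos: [0.606, -0.0873, 0.2101]
tool_rot: [0.0, 1.0, -0.004, 0.0]
contact_force: [-0.2, -0.5, -1.3]
gripper_width: 0.252
F [-0.04 -0.45 -1.75] [0.67 0.17 0.29] M [-0.008 -0.013 -0.009] [0.021 0.013 0.024] pos [ 0.6062 -0.0878  0.21  ] t 10.25
```

```bash
python3 -m pendant '[{"wx":0,"wy":0,"wz":0,"dx":0,"dy":-0.001,"dz":0,"hand":-1},{"wx":0,"wy":0,"wz":0,"dx":0,"dy":-0.002,"dz":0,"hand":-1},{"wx":0,"wy":0,"wz":0,"dx":0,"dy":-0.003,"dz":0,"hand":-1},{"wx":0,"wy":0,"wz":0,"dx":0,"dy":-0.003,"dz":0,"hand":-1}]'; python3 f.py
```

```text
time: 10.58
tool_pos: [0.6064, -0.0852, 0.2101]
tool_rot: [0.001, 1.0, -0.005, 0.0]
contact_force: [0.1, -2.7, -1.1]
gripper_width: 0.253
F [-0.62 -1.86 -1.21] [0.44 0.33 0.33] M [-0.669  0.031 -0.021] [0.02  0.039 0.048] pos [ 0.6064 -0.085   0.21  ] t 10.8333
```

```bash
python3 -m pendant '[{"wx":0,"wy":0,"wz":0,"dx":0,"dy":0.006,"dz":0,"hand":-1},{"wx":0,"wy":0,"wz":0,"dx":0,"dy":0.015,"dz":-0.01,"hand":-1},{"wx":0,"wy":0,"wz":0,"dx":-0.01,"dy":0.018,"dz":-0.035,"hand":-1},{"wx":0,"wy":0,"wz":0,"dx":-0.035,"dy":0.03,"dz":-0.035,"hand":-1}]'; python3 -c "
from h import *
rows([.4385,-.3003,.245],15.5)"
```

```text
time: 11.17
tool_pos: [0.5742, -0.1146, 0.2503]
tool_rot: [0.0, 1.0, -0.004, 0.004]
contact_force: [-1.0, -1.3, 0.7]
gripper_width: 0.253
d [-0.1343  0.1867  0.0043] w [  0.08  -0.45 -15.93] rows 5.5 2.2
```

```bash
python3 -m pendant '[{"wx":0,"wy":0,"wz":-5,"dx":-0.022,"dy":0.031,"dz":0.002,"hand":-1},{"wx":0,"wy":0,"wz":-10,"dx":-0.045,"dy":0.062,"dz":0.002,"hand":-1},{"wx":0,"wy":0,"wz":-15.9,"dx":-0.067,"dy":0.093,"dz":0.002,"hand":-1},{"wx":0,"wy":0,"wz":-15.9,"dx":-0.09,"dy":0.125,"dz":0.002,"hand":-1},{"wx":0,"wy":0,"wz":-15.9,"dx":-0.112,"dy":0.155,"dz":0.002,"hand":-1},{"wx":0,"wy":0,"wz":-15.9,"dx":-0.128,"dy":0.178,"dz":0.002,"hand":-1},{"wx":0,"wy":0,"wz":-15.9,"dx":-0.1325,"dy":0.185,"dz":0.002,"hand":-1},{"wx":0,"wy":0,"wz":-15.9,"dx":-0.1325,"dy":0.185,"dz":0.002,"hand":-1},{"wx":0,"wy":0,"wz":-15.9,"dx":-0.1325,"dy":0.185,"dz":0.002,"hand":-1},{"wx":0,"wy":0,"wz":-15.9,"dx":-0.1325,"dy":0.185,"dz":0.002,"hand":-1}]'; python3 -c "
from h import *
rows([.4385,-.3003,.1055],15.5)
p,d,c,P=grab('scene'); u=proj([.4385,-.30,.15],c,P)[0].astype(int); q=p[u[1]-75:u[1]+75,u[0]-90:u[0]+90]
p2,d2,c,P=grab('side'); u=proj([.4385,-.30,.15],c,P)[0].astype(int); q2=p2[u[1]-75:u[1]+75,u[0]-90:u[0]+90]
cv2.imwrite('pics/over.png',cv2.resize(np.hstack([q,q2]),None,fx=2.2,fy=2.2)[...,::-1])"
```

```text
time: 12.0
tool_pos: [0.4376, -0.2973, 0.2432]
tool_rot: [-0.0, 0.991, 0.134, 0.0]
contact_force: [0.5, -0.1, -2.4]
gripper_width: 0.253
d [-1.000e-04  3.200e-03  1.377e-01] w [-0.03 -0.05 -0.07] rows 3.3 0.0
```

View pics/over.png

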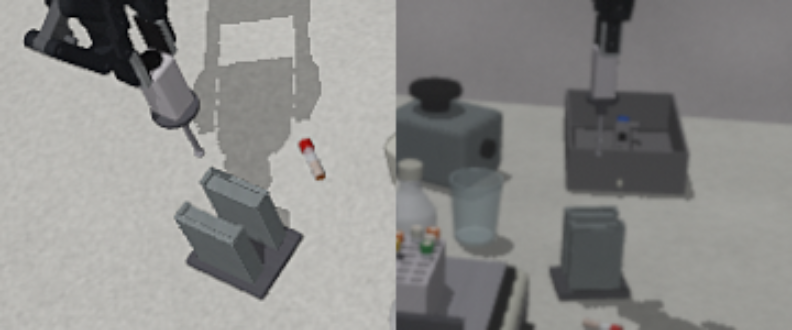

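```bash
python3 -m pendant '[{"wx":0,"wy":0,"wz":0,"dx":0,"dy":0.0032,"dz":0.01,"hand":-1},{"wx":0,"wy":0,"wz":0,"dx":0,"dy":0.0032,"dz":0.04,"hand":-1},{"wx":0,"wy":0,"wz":0,"dx":0,"dy":0.0032,"dz":0.075,"hand":-1},{"wx":0,"wy":0,"wz":0,"dx":0,"dy":0.0032,"dz":0.105,"hand":-1},{"wx":0,"wy":0,"wz":0,"dx":0,"dy":0.0032,"dz":0.122,"hand":-1},{"wx":0,"wy":0,"wz":0,"dx":0,"dy":0.0032,"dz":0.130,"hand":-1},{"wx":0,"wy":0,"wz":0,"dx":0,"dy":0.0032,"dz":0.135,"hand":-1},{"wx":0,"wy":0,"wz":0,"dx":0,"dy":0.0032,"dz":0.137,"hand":-1},{"wx":0,"wy":0,"wz":0,"dx":0,"dy":0.0032,"dz":0.137,"hand":-1},{"wx":0,"wy":0,"wz":0,"dx":0,"dy":0.0032,"dz":0.137,"hand":-1}]'; python3 f.py
```

```text
time: 12.93
tool_pos: [0.4387, -0.3019, 0.1076]
tool_rot: [0.001, 0.991, 0.134, 0.001]
contact_force: [-0.2, -0.5, -2.7]
gripper_width: 0.25
F [ 0.23  0.14 -1.69] [0.24 0.33 0.45] M [-0.005  0.022  0.011] [0.015 0.023 0.023] pos [ 0.4381 -0.3016  0.1068] t 13.1833
```

```bash
python3 -m pendant '[{"wx":0,"wy":0,"wz":0,"dx":0,"dy":-0.0008,"dz":0.0015,"hand":-1},{"wx":0,"wy":0,"wz":0,"dx":0,"dy":-0.0008,"dz":0.0022,"hand":-1},{"wx":0,"wy":0,"wz":0,"dx":0,"dy":-0.0008,"dz":0.0022,"hand":-1}]'; python3 f.py
```

```text
time: 13.43
tool_pos: [0.4373, -0.3003, 0.1034]
tool_rot: [-0.0, 0.991, 0.134, -0.0]
contact_force: [-0.6, -1.0, -2.4]
gripper_width: 0.258
F [ 0.03  0.21 -1.27] [0.26 0.26 0.35] M [-0.006 -0.039  0.028] [0.034 0.028 0.029] pos [ 0.4375 -0.3004  0.1037] t 13.6833
```

```bash
python3 -m pendant '[{"wx":0,"wy":0,"wz":0,"dx":0,"dy":0,"dz":0.001,"hand":-1},{"wx":0,"wy":0,"wz":0,"dx":0,"dy":0,"dz":0.001,"hand":-1}]'; python3 f.py; python3 -c "
from m import *
p,d,c,P=grab('wrist'); W=cloud(d,c,P); rect(W,.147,.006,(.4375,-.30),.03,'top'); rect(W,.150,.003,(.4375,-.30),.012,'btn');rect(W,.092,.004,(.4375,-.30),.03,'flange')"
```

```text
time: 13.85
tool_pos: [0.4374, -0.3004, 0.1025]
tool_rot: [-0.0, 0.991, 0.134, -0.0]
contact_force: [-0.4, 0.5, -2.5]
gripper_width: 0.257
F [-0.1  -0.11 -2.07] [0.46 0.27 0.41] M [ 0.025 -0.008  0.013] [0.034 0.027 0.029] pos [ 0.4375 -0.3004  0.1027] t 14.1
top 2934 c [ 439.6 -301. ] size [24.5 48.1] ang 13.3 z 148.4
btn 1152 c [ 438.7 -300.5] size [18.3 19. ] ang 8.8 z 149.8
flange 1479 c [ 442.3 -298.3] size [44.9 55.4] ang 16.2 z 90.7
```

```bash
python3 -m pendant '[{"wx":0,"wy":0,"wz":0,"dx":0,"dy":0,"dz":0.001,"hand":-1},{"wx":0,"wy":0,"wz":0,"dx":0,"dy":0,"dz":0.001,"hand":-1}]'; python3 f.py
```

```text
time: 14.32
tool_pos: [0.4377, -0.3006, 0.1024]
tool_rot: [0.0, 0.991, 0.134, 0.0]
contact_force: [-1.1, 1.8, 1.2]
gripper_width: 0.257
F [-1.23  1.52  3.05] [0.33 0.17 0.8 ] M [0.262 0.24  0.005] [0.061 0.025 0.019] pos [ 0.4378 -0.3006  0.1024] t 14.5667
```

```bash
python3 -m pendant '[{"wx":0,"wy":0,"wz":0,"dx":0,"dy":0,"dz":-0.0015,"hand":0},{"wx":0,"wy":0,"wz":0,"dx":0,"dy":0,"dz":-0.0015,"hand":0},{"wx":0,"wy":0,"wz":0,"dx":0,"dy":0,"dz":-0.0015,"hand":0},{"wx":0,"wy":0,"wz":0,"dx":0,"dy":0,"dz":-0.0015,"hand":0},{"wx":0,"wy":0,"wz":0,"dx":0,"dy":0,"dz":-0.02,"hand":0},{"wx":0,"wy":0,"wz":0,"dx":0,"dy":0,"dz":-0.055,"hand":0},{"wx":0,"wy":0,"wz":0,"dx":0,"dy":0,"dz":-0.095,"hand":0},{"wx":0,"wy":0,"wz":0,"dx":0,"dy":0,"dz":-0.13,"hand":0},{"wx":0,"wy":0,"wz":0,"dx":0,"dy":0,"dz":-0.16,"hand":0}]'
python3 - <<'E'
from m import *
p,d,c,P=grab("wrist"); W=cloud(d,c,P)
rect(W,.146,.006,(.44,-.30),.03,"probe top"); rect(W,.088,.0035,(.44,-.29),.06,"lips");
rows([.44,-.005,.27],0)
rows([.43,.32,.26],-1.5)
E
```

```text
time: 15.32
tool_pos: [0.4378, -0.3007, 0.2645]
tool_rot: [0.001, 0.991, 0.134, 0.001]
contact_force: [0.2, -1.0, -0.5]
gripper_width: 0.497
probe top 656 c [ 438.7 -300.8] size [23.7 22.9] ang 15.9 z 146.2
lips 1247 c [ 437.3 -300.2] size [59.6 55. ] ang 15.0 z 88.6
d [ 0.0789 -0.287  -0.0008] w [ 0.58 -0.48 15.37] rows 7.1 2.1
d [ 0.1554 -0.6031  0.0062] w [ 0.58 -0.49 16.87] rows 14.9 2.4
```

```bash
python3 -m pendant '[{"wx":0,"wy":0,"wz":5,"dx":0.02,"dy":-0.035,"dz":0.01,"hand":0},{"wx":0,"wy":0,"wz":10,"dx":0.04,"dy":-0.069,"dz":0.01,"hand":0},{"wx":0,"wy":0,"wz":16,"dx":0.06,"dy":-0.103,"dz":0.01,"hand":0},{"wx":0,"wy":0,"wz":16,"dx":0.081,"dy":-0.138,"dz":0.01,"hand":0},{"wx":0,"wy":0,"wz":16,"dx":0.102,"dy":-0.174,"dz":0.01,"hand":0},{"wx":0,"wy":0,"wz":16,"dx":0.123,"dy":-0.210,"dz":0.01,"hand":0},{"wx":0,"wy":0,"wz":16,"dx":0.144,"dy":-0.246,"dz":0.01,"hand":0},{"wx":0,"wy":0,"wz":16,"dx":0.160,"dy":-0.274,"dz":0.01,"hand":0},{"wx":0,"wy":0,"wz":16,"dx":0.168,"dy":-0.288,"dz":0.01,"hand":0},{"wx":0,"wy":0,"wz":16,"dx":0.170,"dy":-0.291,"dz":0.01,"hand":0},{"wx":0,"wy":0,"wz":16,"dx":0.170,"dy":-0.291,"dz":0.01,"hand":0},{"wx":0,"wy":0,"wz":16,"dx":0.170,"dy":-0.291,"dz":0.01,"hand":0}]'
python3 - <<'E'
from m import *
p,d,c,P=grab("wrist"); cv2.imwrite("pics/w4.png",p[...,::-1]); W=cloud(d,c,P); np.savez("w4.npz",p=p,d=d,P=P)
rect(W,.150,.003,(.606,-.03),.09,"block")
for x in (.56,.58,.60,.62,.64):
    m=(abs(W[...,0]-x)<.006)
    b=W[m&(abs(W[...,2]-.150)<.003)&(W[...,1]>-.02)&(W[...,1]<.03)]; f=W[m&(abs(W[...,2]-.130)<.003)&(W[...,1]>.02)&(W[...,1]<.06)]
    if len(b) and len(f): print(x,"block edge",b[:,1].max().round(4),"fence",f[:,1].min().round(4),f[:,1].max().round(4),"gap",(f[:,1].min()-b[:,1].max()).round(4))
print(proj([[.58,.02,.15],[.64,.04,.13]],c,P))
for t in ["block","fence_face"]: print([(np.round(r["position"],3).tolist(),round(r["score"],2)) for r in finder.look_for("wrist",t)][:2])
rows([.43,.32,.26],-1.5)
E
```

```text
time: 16.37
tool_pos: [0.5242, 0.0246, 0.2514]
tool_rot: [0.0, 1.0, -0.006, -0.0]
contact_force: [0.2, -0.0, -1.1]
gripper_width: 0.503
block 6740 c [606.9 -33. ] size [99.7 69.1] ang 89.6 z 150.3
0.58 block edge 0.0177 fence 0.0337 0.0455 gap 0.0161
0.6 block edge 0.0176 fence 0.0333 0.0451 gap 0.0157
0.62 block edge 0.0175 fence 0.033 0.0451 gap 0.0155
0.64 block edge 0.0167 fence 0.0331 0.0445 gap 0.0164
[[315.93194404 152.10316258]
 [289.34162402  70.34258749]]
[([0.609, -0.031, 0.15], 0.73)]
[([0.621, -0.04, 0.098], 0.86), ([0.483, 0.266, 0.068], 0.4)]
d [-0.098  -0.2948 -0.0084] w [ 0.01 -0.    0.76] rows 7.5 0.1
```

View pics/w4.png

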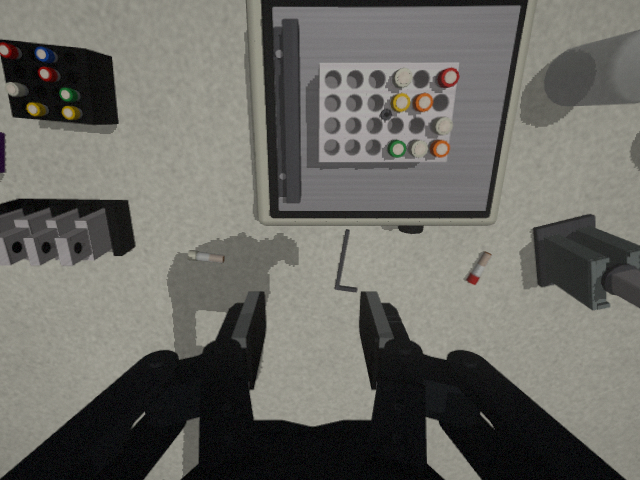

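```bash
python3 -m pendant '[{"wx":0,"wy":0,"wz":0.8,"dx":-0.013,"dy":-0.039,"dz":0,"hand":-0.4},{"wx":0,"wy":0,"wz":0.8,"dx":-0.026,"dy":-0.078,"dz":0,"hand":-0.4},{"wx":0,"wy":0,"wz":0.8,"dx":-0.039,"dy":-0.117,"dz":0,"hand":-0.4},{"wx":0,"wy":0,"wz":0.8,"dx":-0.052,"dy":-0.156,"dz":0,"hand":-0.4},{"wx":0,"wy":0,"wz":0.8,"dx":-0.065,"dy":-0.195,"dz":0,"hand":-0.4},{"wx":0,"wy":0,"wz":0.8,"dx":-0.078,"dy":-0.234,"dz":0,"hand":-0.4},{"wx":0,"wy":0,"wz":0.8,"dx":-0.09,"dy":-0.27,"dz":0,"hand":-0.4},{"wx":0,"wy":0,"wz":0.8,"dx":-0.097,"dy":-0.29,"dz":0,"hand":-0.4},{"wx":0,"wy":0,"wz":0.8,"dx":-0.098,"dy":-0.295,"dz":0,"hand":-0.4},{"wx":0,"wy":0,"wz":0.8,"dx":-0.098,"dy":-0.295,"dz":0,"hand":-0.4},{"wx":0,"wy":0,"wz":0.8,"dx":-0.098,"dy":-0.295,"dz":0,"hand":-0.4}]'
python3 - <<'E'
from m import *
p,d,c,P=grab("wrist"); cv2.imwrite("pics/w5.png",p[...,::-1]); W=cloud(d,c,P); np.savez("w5.npz",p=p,d=d,P=P)
rect(W,.034,.003,(.48,.32),.1,"rack")
m=((abs(W[...,2]-.100)<.0025)&(np.hypot(W[...,0]-.48,W[...,1]-.32)<.085)).astype(np.uint8)
n,l=cv2.connectedComponents(m)
for i in range(1,n):
    q=W[l==i]
    if len(q)>25:
        r=cv2.minAreaRect((q[:,:2]*1000).astype(np.float32)); print(len(q),np.round(r[0],1),np.round(r[1],1),round(r[2],1), q[:,2].mean().round(4))
E
```

```text
time: 17.43
tool_pos: [0.4302, 0.3202, 0.2517]
tool_rot: [0.0, 1.0, -0.013, 0.0]
contact_force: [0.1, -0.2, -0.4]
gripper_width: 0.302
rack 2451 c [480.7 318.1] size [130.8  59.7] ang 88.5 z 34.4
300 [481.8 365.1] [ 8.1 29.8] 88.8 0.1002
502 [481.6 334.2] [14.  28.7] 88.4 0.1004
361 [480.8 303.2] [ 9.4 28.9] 89.2 0.1004
431 [480.  272.4] [12. 29.] 89.6 0.1003
```

View pics/w5.png

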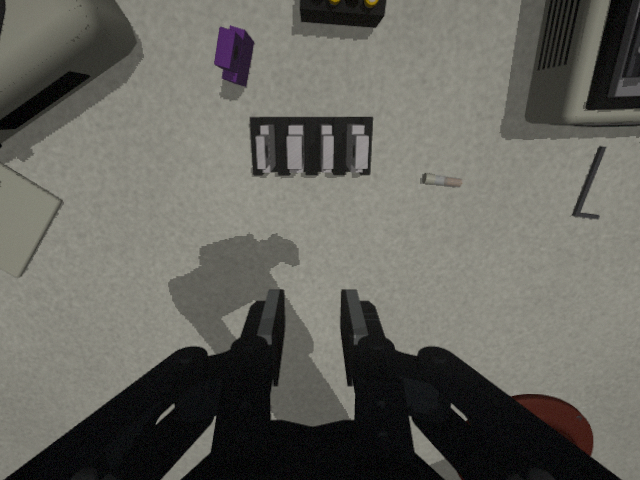

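```bash
python3 -c "
from h import *
rows([.4816,.3342,.069],-1.4)"
```

```text
d [ 0.0509 -0.0158  0.1827] w [ 0.04 -0.01 -0.14] rows 4.6 0.0
```

```bash
python3 -m pendant '[{"wx":0,"wy":0,"wz":0,"dx":0.02,"dy":-0.006,"dz":0.02,"hand":-0.56},{"wx":0,"wy":0,"wz":0,"dx":0.04,"dy":-0.012,"dz":0.05,"hand":-0.56},{"wx":0,"wy":0,"wz":0,"dx":0.051,"dy":-0.0158,"dz":0.085,"hand":-0.56},{"wx":0,"wy":0,"wz":0,"dx":0.051,"dy":-0.0158,"dz":0.115,"hand":-0.56},{"wx":0,"wy":0,"wz":0,"dx":0.051,"dy":-0.0158,"dz":0.125,"hand":-0.56},{"wx":0,"wy":0,"wz":0,"dx":0.051,"dy":-0.0158,"dz":0.125,"hand":-0.56},{"wx":0,"wy":0,"wz":0,"dx":0.051,"dy":-0.0158,"dz":0.125,"hand":-0.56}]'
python3 - <<'E'
from m import *
p,d,c,P=grab("wrist"); cv2.imwrite("pics/w6.png",p[...,::-1]); W=cloud(d,c,P)
T=tool(); m=((abs(W[...,2]-.100)<.0025)&(np.hypot(W[...,0]-.48,W[...,1]-.32)<.085)).astype(np.uint8)
n,l=cv2.connectedComponents(m)
for i in range(1,n):
    q=W[l==i]
    if len(q)>50:
        r=cv2.minAreaRect((q[:,:2]*1000).astype(np.float32)); print(len(q),np.round(r[0],1),np.round(r[1],1),round(r[2],1))
rows([.4816,.3342,.069],-1.4)
E
```

```text
time: 18.07
tool_pos: [0.4815, 0.335, 0.1274]
tool_rot: [0.0, 1.0, -0.013, 0.0]
contact_force: [0.4, -0.2, 0.2]
gripper_width: 0.221
572 [482.4 365.1] [ 8.2 29.7] 88.2
977 [481.5 334.4] [13.6 30.1] 88.6
720 [480.8 303.3] [10.3 29.9] 89.3
877 [480.1 272.5] [12.3 30.6] 88.7
d [-0.0008  0.0016  0.06  ] w [-0.08 -0.16 -0.09] rows 1.4 0.0
```

View pics/w6.png

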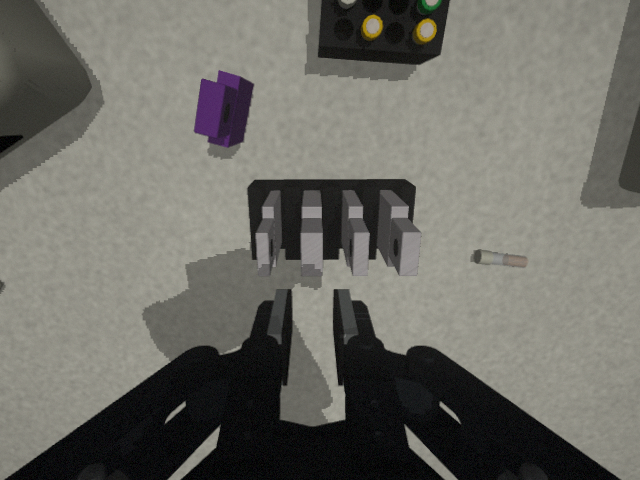

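```bash
python3 -m pendant '[{"wx":0,"wy":0,"wz":0,"dx":-0.0008,"dy":0.0013,"dz":0.015,"hand":-0.56},{"wx":0,"wy":0,"wz":0,"dx":-0.0008,"dy":0.0013,"dz":0.03,"hand":-0.56},{"wx":0,"wy":0,"wz":0,"dx":-0.0008,"dy":0.0013,"dz":0.045,"hand":-0.56},{"wx":0,"wy":0,"wz":0,"dx":-0.0008,"dy":0.0013,"dz":0.056,"hand":-0.56},{"wx":0,"wy":0,"wz":0,"dx":-0.0008,"dy":0.0013,"dz":0.06,"hand":-0.56},{"wx":0,"wy":0,"wz":0,"dx":-0.0008,"dy":0.0013,"dz":0.06,"hand":-0.56}]'; python3 f.py
```

```text
time: 18.62
tool_pos: [0.4802, 0.3346, 0.0671]
tool_rot: [-0.0, 1.0, -0.012, 0.0]
contact_force: [-0.5, 0.4, -0.3]
gripper_width: 0.224
F [ 0.08 -0.33  0.43] [0.12 0.57 0.77] M [ 0.003 -0.011  0.013] [0.012 0.032 0.008] pos [0.481  0.335  0.0681] t 18.8667
```

```bash
python3 -m pendant '[{"wx":0,"wy":0,"wz":0,"dx":0,"dy":0,"dz":0,"hand":-1},{"wx":0,"wy":0,"wz":0,"dx":0,"dy":0,"dz":0,"hand":-1},{"wx":0,"wy":0,"wz":0,"dx":0,"dy":0,"dz":0,"hand":-1},{"wx":0,"wy":0,"wz":0,"dx":0,"dy":0,"dz":0,"hand":-1},{"wx":0,"wy":0,"wz":0,"dx":0,"dy":0,"dz":0,"hand":-1},{"wx":0,"wy":0,"wz":0,"dx":0,"dy":0,"dz":-0.01,"hand":-1},{"wx":0,"wy":0,"wz":0,"dx":0,"dy":0,"dz":-0.04,"hand":-1},{"wx":0,"wy":0,"wz":0,"dx":0,"dy":0,"dz":-0.08,"hand":-1},{"wx":0,"wy":0,"wz":0,"dx":0,"dy":0,"dz":-0.12,"hand":-1},{"wx":0,"wy":0,"wz":0,"dx":0,"dy":0,"dz":-0.15,"hand":-1},{"wx":0,"wy":0,"wz":0,"dx":0,"dy":0,"dz":-0.16,"hand":-1},{"wx":0,"wy":0,"wz":0,"dx":0,"dy":0,"dz":-0.16,"hand":-1}]'; python3 f.py; python3 -c "
from h import *
rows([.606,.0252,.225],-.6)"
```

```text
time: 19.87
tool_pos: [0.4821, 0.3356, 0.2321]
tool_rot: [-0.002, 1.0, -0.012, 0.004]
contact_force: [1.4, -0.4, 0.2]
gripper_width: -0.004
F [ 0.55 -0.26 -0.63] [0.65 0.14 0.39] M [ 0.007 -0.015  0.019] [0.033 0.015 0.032] pos [0.4788 0.3338 0.2236] t 20.1167
d [ 0.1349  0.3053 -0.0013] w [ 0.14  0.25 -0.84] rows 8.0 0.1
```

```bash
python3 - <<'E'
from m import *
p,d,c,P=grab("wrist"); W=cloud(d,c,P); cv2.imwrite("pics/w7.png",p[...,::-1])
for z0 in (.100,.08,.06,.04,.02):
  m=((abs(W[...,2]-z0)<.01)&(np.hypot(W[...,0]-.48,W[...,1]-.32)<.11)).astype(np.uint8)
  n,l=cv2.connectedComponents(m)
  for i in range(1,n):
    q=W[l==i]
    if len(q)>60:
        r=cv2.minAreaRect((q[:,:2]*1000).astype(np.float32)); print(z0,len(q),np.round(r[0],1),np.round(r[1],1),round(r[2],1),q[:,2].mean().round(4))
E
```

```text
0.1 178 [562.  391.3] [11.5 16.6] 76.9 0.0924
0.1 349 [482.4 364.9] [ 8.3 29.7] 88.1 0.0992
0.1 553 [481.7 333.9] [13.6 29.9] 88.7 0.0999
0.1 419 [480.9 303.2] [10.1 29.9] 88.6 0.0995
0.1 529 [480.3 272.5] [12.3 29.7] 87.8 0.0993
0.08 88 [561.5 385.8] [ 1.4 17.3] 75.2 0.0806
0.08 79 [483.6 361.4] [29.2  7.1] 13.5 0.0795
0.08 84 [482.5 307.5] [ 8.7 30.5] 70.8 0.0806
0.08 157 [482.4 277.4] [10.  30.9] 68.4 0.0804
0.06 189 [559.6 393.3] [15.  26.9] 73.3 0.059
0.06 182 [482.  364.8] [ 8.1 46.2] 89.3 0.063
0.06 170 [500.3 333.9] [13.6  8.3] 88.1 0.0646
0.06 195 [480.7 304.6] [ 9.8 46.5] 85.2 0.0631
0.06 303 [479.8 272.4] [12.5 46.6] 88.1 0.0627
0.04 85 [557.6 386.3] [ 0.5 25.6] 74.2 0.0405
0.04 508 [482.6 379. ] [11.1 61.8] 88.5 0.0342
0.04 759 [481.8 349.9] [13.8 61.9] 88.1 0.0343
0.04 749 [481.2 318.4] [13.2 61.7] 89.1 0.0343
0.04 650 [480.5 287.4] [13.8 61.8] 89.8 0.0342
0.04 382 [483.8 265.5] [25.7 54.1] 88.5 0.0369
0.04 87 [482.8 361.2] [46.5  7.8] 8.6 0.0407
0.04 88 [482.2 307.8] [ 9.7 45.8] 76.1 0.0402
0.02 71 [557.8 386.4] [ 0.5 25.8] 73.9 0.0202
0.02 81 [482.7 361.1] [46.3  7.5] 8.1 0.0204
0.02 75 [479.1 308. ] [ 9.7 52.1] 77.7 0.0198
0.02 108 [481.4 277.7] [11.1 47.5] 75.1 0.0224
```

View pics/w7.png

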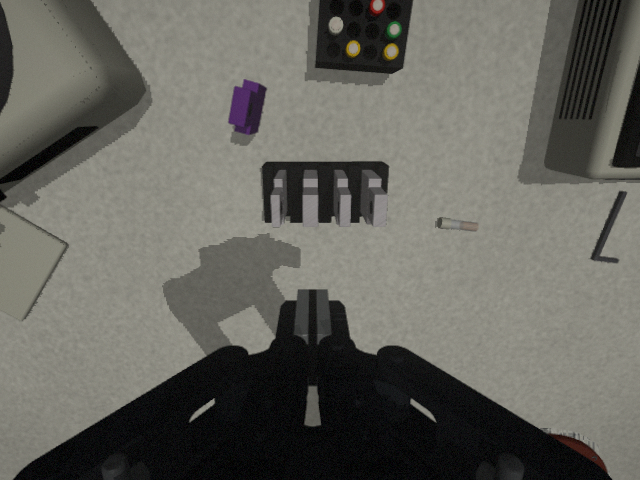

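The jaws closed empty; the 14 mm plate is still in its slot at (310,200). I'll retry and check the grip before lifting.

```bash
python3 -c "
from h import *
rows([.4817,.3341,.068],-1.4)"
```

```text
d [ 0.0034 -0.0006  0.1558] w [ 0.13  0.23 -0.03] rows 3.7 0.0
```

```bash
python3 -m pendant '[{"wx":0,"wy":0,"wz":0,"dx":0.002,"dy":-0.0006,"dz":0.01,"hand":-0.56},{"wx":0,"wy":0,"wz":0,"dx":0.002,"dy":-0.0006,"dz":0.04,"hand":-0.56},{"wx":0,"wy":0,"wz":0,"dx":0.002,"dy":-0.0006,"dz":0.075,"hand":-0.56},{"wx":0,"wy":0,"wz":0,"dx":0.002,"dy":-0.0006,"dz":0.095,"hand":-0.56},{"wx":0,"wy":0,"wz":0,"dx":0.002,"dy":-0.0006,"dz":0.095,"hand":-0.56},{"wx":0,"wy":0,"wz":0,"dx":0.002,"dy":-0.0006,"dz":0.11,"hand":-0.56},{"wx":0,"wy":0,"wz":0,"dx":0.002,"dy":-0.0006,"dz":0.125,"hand":-0.56},{"wx":0,"wy":0,"wz":0,"dx":0.002,"dy":-0.0006,"dz":0.14,"hand":-0.56},{"wx":0,"wy":0,"wz":0,"dx":0.002,"dy":-0.0006,"dz":0.152,"hand":-0.56},{"wx":0,"wy":0,"wz":0,"dx":0.002,"dy":-0.0006,"dz":0.156,"hand":-0.56},{"wx":0,"wy":0,"wz":0,"dx":0.002,"dy":-0.0006,"dz":0.156,"hand":-0.56},{"wx":0,"wy":0,"wz":0,"dx":0.002,"dy":-0.0006,"dz":0.156,"hand":-1},{"wx":0,"wy":0,"wz":0,"dx":0.002,"dy":-0.0006,"dz":0.156,"hand":-1}]';python3 -m pendant '[{"wx":0,"wy":0,"wz":0,"dx":0,"dy":0,"dz":0,"hand":-1},{"wx":0,"wy":0,"wz":0,"dx":0,"dy":0,"dz":0,"hand":-1},{"wx":0,"wy":0,"wz":0,"dx":0,"dy":0,"dz":0,"hand":-1}]';python3 -m pendant '[{"wx":0,"wy":0,"wz":0,"dx":0,"dy":0,"dz":0,"hand":-1},{"wx":0,"wy":0,"wz":0,"dx":0,"dy":0,"dz":0,"hand":-1},{"wx":0,"wy":0,"wz":0,"dx":0,"dy":0,"dz":0,"hand":-1}]'
```

```text
time: 21.25
tool_pos: [0.483, 0.3355, 0.0721]
tool_rot: [-0.0, 1.0, -0.012, 0.001]
contact_force: [0.4, -0.1, 1.1]
gripper_width: 0.004
time: 21.5
tool_pos: [0.4825, 0.3353, 0.0714]
tool_rot: [-0.0, 1.0, -0.012, 0.001]
contact_force: [0.3, -0.4, 0.4]
gripper_width: 0.003
time: 21.75
tool_pos: [0.4821, 0.3351, 0.0708]
tool_rot: [-0.0, 1.0, -0.012, 0.0]
contact_force: [-0.1, 0.3, 0.5]
gripper_width: 0.001
```

```bash
python3 - <<'E'
from m import *
o=[]
for n in("scene","side"):
    p,d,c,P=grab(n); u=proj([.4817,.334,.09],c,P)[0].astype(int); a,b=np.clip(u[1]-50,0,380),np.clip(u[0]-65,0,510)
    o.append(cv2.resize(p[a:a+100,b:b+130],(390,300),interpolation=cv2.INTER_CUBIC))
p,d,c,P=grab("wrist"); W=cloud(d,c,P)
o.append(cv2.resize(p,(390,292)))
o[2]=cv2.copyMakeBorder(o[2],0,8,0,0,cv2.BORDER_CONSTANT)
o.append(cv2.resize(p[180:420,160:472],(390,300)))
cv2.imwrite("pics/mont.png",np.vstack([np.hstack(o[:2]),np.hstack(o[2:])])[...,::-1])
m=((abs(W[...,2]-.100)<.003)&(np.hypot(W[...,0]-.48,W[...,1]-.32)<.085)).astype(np.uint8)
n,l=cv2.connectedComponents(m)
for i in range(1,n):
    q=W[l==i]
    if len(q)>60:
        r=cv2.minAreaRect((q[:,:2]*1000).astype(np.float32)); print(len(q),np.round(r[0],1),np.round(r[1],1),round(r[2],1))
print(tool()[:3,3])
E
```

```text
992 [482.2 365.2] [ 8.3 30.5] 89.1
590 [491.6 334.2] [13.9 10.3] 89.0
1232 [480.7 303.4] [10.3 30.5] 89.0
1517 [479.9 272.8] [12.7 31.2] 88.8
[0.48211162 0.33506799 0.07068148]
```

View pics/mont.png

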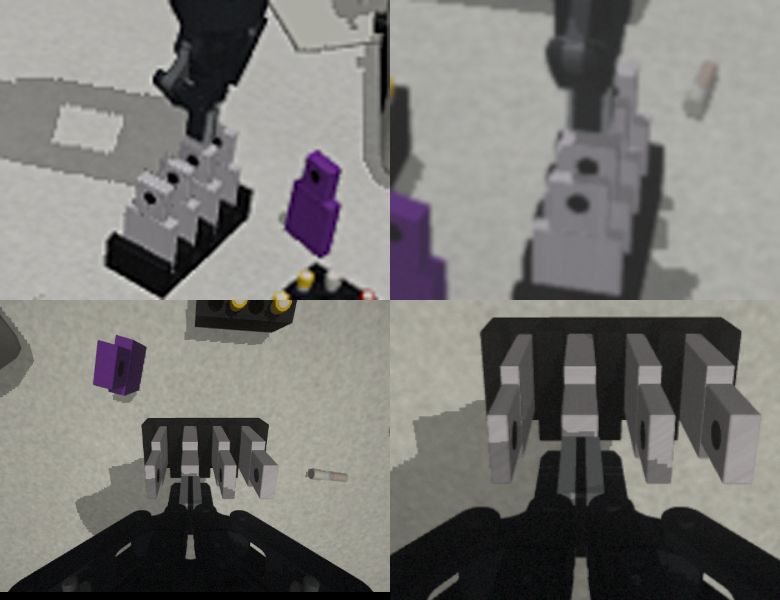

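```bash
python3 - <<'E'
from m import *
p,d,c,P=grab("wrist"); W=cloud(d,c,P); T=tool(); L=(W-T[:3,3])@T[:3,:3]
print("cx,cy",c["cx"],c["cy"],"tcp px",proj(T[:3,3],c,P))
for u in (305,313,320):
    for v in range(260,350,10): print(u,v,(L[v,u]*1000).round(1))
for f in ("w3","w2"):
    z=np.load(f+".npz"); W=cloud(z["d"],c,z["P"]); 
    print(f,[(v,(W[v,305]*1000).round(0).tolist()) for v in (240,260,280,300,320)])
E
```

```text
cx,cy 312.20161029051445 235.50507773099577 tcp px [[310.39688734 272.46860934]]
305 260 [ 14.4  -2.6 -16.4]
305 270 [ 14.7  -2.4 -29. ]
305 280 [  9.9  -2.4 -29.8]
305 290 [ 10.8  -2.2 -41.5]
305 300 [ 10.9  -2.  -50.5]
305 310 [ 10.9  -1.8 -58.3]
305 320 [ 11.6  -1.7 -66.5]
305 330 [ 10.8  -1.6 -71.8]
305 340 [ 11.8  -1.4 -79. ]
313 260 [ 13.9   1.4 -15.2]
313 270 [ 14.5   1.4 -28.7]
313 280 [ 10.3   1.4 -30.6]
313 290 [ 10.7   1.3 -41.4]
313 300 [ 11.1   1.3 -50.8]
313 310 [ 11.1   1.3 -58.8]
313 320 [ 10.7   1.3 -65.1]
313 330 [ 10.4   1.3 -71.2]
313 340 [  8.5   1.3 -74.5]
320 260 [ 14.1   4.9 -15.6]
320 270 [ 13.9   4.7 -27.3]
320 280 [  9.9   4.7 -29.8]
320 290 [ 11.1   4.4 -42.1]
320 300 [ 11.    4.2 -50.7]
320 310 [ 10.9   4.  -58.3]
320 320 [ 10.3   3.9 -64.5]
320 330 [ 10.8   3.8 -71.7]
320 340 [ 11.9   3.6 -79.2]
w3 [(240, [512.0, -23.0, 232.0]), (260, [511.0, -24.0, 257.0]), (280, [511.0, -24.0, 280.0]), (300, [506.0, -25.0, 290.0]), (320, [497.0, -24.0, 291.0])]
w2 [(240, [437.0, -290.0, 146.0]), (260, [358.0, -308.0, -0.0]), (280, [328.0, -316.0, -0.0]), (300, [297.0, -324.0, -0.0]), (320, [266.0, -332.0, 0.0])]
```

Depth on the fingers shows the real tips about 40 mm short of the reported TCP, so the jaws closed above the tab. I'll go 39 mm lower.

```bash
python3 -m pendant '[{"wx":0,"wy":0,"wz":0,"dx":0,"dy":0.0006,"dz":0,"hand":-0.56},{"wx":0,"wy":0,"wz":0,"dx":0,"dy":0.0006,"dz":0,"hand":-0.56},{"wx":0,"wy":0,"wz":0,"dx":0,"dy":0.0006,"dz":0,"hand":-0.56},{"wx":0,"wy":0,"wz":0,"dx":0,"dy":0.0006,"dz":0,"hand":-0.56},{"wx":0,"wy":0,"wz":0,"dx":0,"dy":0.0006,"dz":0.006,"hand":-0.56},{"wx":0,"wy":0,"wz":0,"dx":0,"dy":0.0006,"dz":0.012,"hand":-0.56},{"wx":0,"wy":0,"wz":0,"dx":0,"dy":0.0006,"dz":0.018,"hand":-0.56},{"wx":0,"wy":0,"wz":0,"dx":0,"dy":0.0006,"dz":0.018,"hand":-0.56}]'; python3 f.py; python3 - <<'E'
from m import *
p,d,c,P=grab("wrist"); W=cloud(d,c,P); T=tool(); L=(W-T[:3,3])@T[:3,:3]*1000
m=((abs(W[...,2]-.100)<.003)&(np.hypot(W[...,0]-.4817,W[...,1]-.334)<.02)); print("tab local y",np.percentile(L[m][:,1],[2,98]),len(L[m]))
for v in (285,295,305): 
    r=L[v,270:355]; print(v,[(270+i*5,r[i*5].round(0).tolist()) for i in range(17)])
cv2.imwrite("pics/w8.png",p[160:420,160:470][...,::-1])
E
```

```text
time: 22.62
tool_pos: [0.4807, 0.3337, 0.0504]
tool_rot: [0.001, 1.0, -0.013, -0.002]
contact_force: [-0.4, 0.4, 1.1]
gripper_width: 0.217
F [ 0.06 -0.25  0.19] [0.26 0.55 0.53] M [-0.019 -0.017  0.014] [0.019 0.054 0.03 ] pos [0.4823 0.3346 0.053 ] t 22.8667
tab local y [-14.12219116  15.3961119 ] 2374
285 [(270, [-22.0, -26.0, 28.0]), (275, [nan, nan, nan]), (280, [-17.0, -19.0, 18.0]), (285, [-17.0, -16.0, 18.0]), (290, [-18.0, -13.0, 20.0]), (295, [14.0, -6.0, -43.0]), (300, [14.0, -4.0, -43.0]), (305, [14.0, -2.0, -43.0]), (310, [14.0, 0.0, -43.0]), (315, [13.0, 2.0, -42.0]), (320, [14.0, 4.0, -42.0]), (325, [14.0, 7.0, -43.0]), (330, [-17.0, 12.0, 18.0]), (335, [-17.0, 15.0, 18.0]), (340, [-17.0, 18.0, 19.0]), (345, [-17.0, 22.0, 19.0]), (350, [-30.0, 28.0, 45.0])]
295 [(270, [-43.0, -30.0, 53.0]), (275, [11.0, -15.0, -46.0]), (280, [11.0, -13.0, -46.0]), (285, [10.0, -11.0, -45.0]), (290, [11.0, -8.0, -46.0]), (295, [11.0, -6.0, -47.0]), (300, [11.0, -4.0, -46.0]), (305, [11.0, -2.0, -47.0]), (310, [12.0, 0.0, -48.0]), (315, [12.0, 2.0, -48.0]), (320, [11.0, 4.0, -47.0]), (325, [11.0, 6.0, -47.0]), (330, [-24.0, 12.0, 18.0]), (335, [11.0, 11.0, -46.0]), (340, [11.0, 13.0, -46.0]), (345, [11.0, 15.0, -46.0]), (350, [11.0, 17.0, -45.0])]
305 [(270, [7.0, -17.0, -47.0]), (275, [11.0, -14.0, -54.0]), (280, [11.0, -12.0, -54.0]), (285, [11.0, -10.0, -55.0]), (290, [9.0, -8.0, -51.0]), (295, [7.0, -6.0, -47.0]), (300, [7.0, -4.0, -47.0]), (305, [7.0, -2.0, -48.0]), (310, [7.0, 0.0, -47.0]), (315, [7.0, 2.0, -47.0]), (320, [6.0, 4.0, -47.0]), (325, [7.0, 6.0, -48.0]), (330, [-32.0, 12.0, 19.0]), (335, [9.0, 10.0, -50.0]), (340, [11.0, 12.0, -54.0]), (345, [11.0, 14.0, -54.0]), (350, [10.0, 16.0, -54.0])]
```

```bash
python3 -m pendant '[{"wx":0,"wy":0,"wz":0,"dx":0,"dy":0,"dz":0.006,"hand":-0.56},{"wx":0,"wy":0,"wz":0,"dx":0,"dy":0,"dz":0.012,"hand":-0.56},{"wx":0,"wy":0,"wz":0,"dx":0,"dy":0,"dz":0.018,"hand":-0.56},{"wx":0,"wy":0,"wz":0,"dx":0,"dy":0,"dz":0.024,"hand":-0.56},{"wx":0,"wy":0,"wz":0,"dx":0,"dy":0,"dz":0.026,"hand":-0.56},{"wx":0,"wy":0,"wz":0,"dx":0,"dy":0,"dz":0.026,"hand":-0.56}]'; python3 f.py; python3 -m pendant '[{"wx":0,"wy":0,"wz":0,"dx":0,"dy":0,"dz":0,"hand":-1},{"wx":0,"wy":0,"wz":0,"dx":0,"dy":0,"dz":0,"hand":-1},{"wx":0,"wy":0,"wz":0,"dx":0,"dy":0,"dz":0,"hand":-1},{"wx":0,"wy":0,"wz":0,"dx":0,"dy":0,"dz":0,"hand":-1},{"wx":0,"wy":0,"wz":0,"dx":0,"dy":0,"dz":0,"hand":-1}]'; python3 f.py
```

```text
time: 23.42
tool_pos: [0.4818, 0.3343, 0.026]
tool_rot: [0.0, 1.0, -0.013, -0.0]
contact_force: [-0.4, 0.3, -0.5]
gripper_width: 0.22
F [ 0.02 -0.45  0.38] [0.83 0.38 0.54] M [0.001 0.005 0.002] [0.022 0.035 0.037] pos [0.4822 0.3345 0.0268] t 23.6667
time: 24.08
tool_pos: [0.4823, 0.3345, 0.0269]
tool_rot: [-0.0, 1.0, -0.012, 0.0]
contact_force: [1.1, -0.3, 0.6]
gripper_width: 0.158
F [0.25 0.01 1.74] [0.55 0.31 0.74] M [-0.055 -0.006 -0.009] [0.02  0.031 0.04 ] pos [0.4823 0.3346 0.027 ] t 24.3333
```

```bash
python3 -m pendant '[{"wx":0,"wy":0,"wz":0,"dx":0,"dy":0,"dz":-0.005,"hand":-1},{"wx":0,"wy":0,"wz":0,"dx":0,"dy":0,"dz":-0.02,"hand":-1},{"wx":0,"wy":0,"wz":0,"dx":0,"dy":0,"dz":-0.05,"hand":-1},{"wx":0,"wy":0,"wz":0,"dx":0,"dy":0,"dz":-0.085,"hand":-1},{"wx":0,"wy":0,"wz":0,"dx":0,"dy":0,"dz":-0.12,"hand":-1},{"wx":0,"wy":0,"wz":0,"dx":0,"dy":0,"dz":-0.15,"hand":-1},{"wx":0,"wy":0,"wz":0,"dx":0,"dy":0,"dz":-0.16,"hand":-1},{"wx":0,"wy":0,"wz":0,"dx":0,"dy":0,"dz":-0.16,"hand":-1},{"wx":0,"wy":0,"wz":0,"dx":0,"dy":0,"dz":-0.16,"hand":-1}]'; python3 f.py; python3 -c "
from h import *
print(sensors.state()['gripper_width']); rows([.606,.0252,.187],-.6)"
```

```text
time: 25.08
tool_pos: [0.4816, 0.3342, 0.1855]
tool_rot: [0.0, 1.0, -0.012, -0.001]
contact_force: [-0.2, -0.1, -2.7]
gripper_width: 0.155
F [-0.19  0.41 -0.96] [0.35 0.24 0.52] M [0.002 0.015 0.016] [0.022 0.015 0.034] pos [0.4809 0.3338 0.1838] t 25.3333
0.1564155062700342
d [ 0.1328  0.3054 -0.003 ] w [ 0.12  0.23 -0.83] rows 8.0 0.1
```

```bash
python3 -m pendant '[{"wx":0,"wy":0,"wz":-0.8,"dx":0.01,"dy":0.025,"dz":-0.003,"hand":-1},{"wx":0,"wy":0,"wz":-0.8,"dx":0.026,"dy":0.06,"dz":-0.003,"hand":-1},{"wx":0,"wy":0,"wz":-0.8,"dx":0.042,"dy":0.097,"dz":-0.003,"hand":-1},{"wx":0,"wy":0,"wz":-0.8,"dx":0.058,"dy":0.134,"dz":-0.003,"hand":-1},{"wx":0,"wy":0,"wz":-0.8,"dx":0.074,"dy":0.171,"dz":-0.003,"hand":-1},{"wx":0,"wy":0,"wz":-0.8,"dx":0.09,"dy":0.208,"dz":-0.003,"hand":-1},{"wx":0,"wy":0,"wz":-0.8,"dx":0.106,"dy":0.244,"dz":-0.003,"hand":-1},{"wx":0,"wy":0,"wz":-0.8,"dx":0.12,"dy":0.275,"dz":-0.003,"hand":-1},{"wx":0,"wy":0,"wz":-0.8,"dx":0.13,"dy":0.298,"dz":-0.003,"hand":-1},{"wx":0,"wy":0,"wz":-0.8,"dx":0.1325,"dy":0.305,"dz":-0.003,"hand":-1},{"wx":0,"wy":0,"wz":-0.8,"dx":0.1325,"dy":0.305,"dz":-0.003,"hand":-1},{"wx":0,"wy":0,"wz":-0.8,"dx":0.1325,"dy":0.305,"dz":-0.003,"hand":-1},{"wx":0,"wy":0,"wz":-0.8,"dx":0.1325,"dy":0.305,"dz":-0.003,"hand":-1}]'
python3 - <<'E'
from m import *
p,d,c,P=grab("wrist"); W=cloud(d,c,P); T=tool(); print(T[:3,3])
rect(W,.150,.003,(.606,-.03),.09,"block")
for x in (.60,.61,.62,.63,.64,.65,.66):
    m=(abs(W[...,0]-x)<.004)
    b=W[m&(abs(W[...,2]-.150)<.003)&(W[...,1]>-.02)&(W[...,1]<.03)]; f=W[m&(abs(W[...,2]-.130)<.003)&(W[...,1]>.02)&(W[...,1]<.06)]
    print(x,b[:,1].max().round(4) if len(b) else None,(f[:,1].min().round(4),f[:,1].max().round(4)) if len(f) else None)
# plate in hand: shoulder top / front face
L=(W-T[:3,3])@T[:3,:3]*1000
m=(L[...,0]>5)&(L[...,0]<30)&(abs(L[...,1])<15)&(W[...,2]>.16)
q=L[m]
for z0 in range(-70,20,6):
    k=q[abs(q[:,2]-z0)<3]
    if len(k)>10: print("z",z0,len(k),"x",np.percentile(k[:,0],[5,95]).round(1),"y",np.percentile(k[:,1],[1,99]).round(1))
rows([.606,.0252,.123],-.6)
E
```

```text
time: 26.42
tool_pos: [0.6063, 0.0276, 0.1891]
tool_rot: [-0.0, 1.0, -0.005, -0.001]
contact_force: [0.3, 0.1, -1.9]
gripper_width: 0.156
[0.60638348 0.02775662 0.18933635]
block 7573 c [607. -33.] size [100.   70.6] ang 89.2 z 150.3
0.6 0.0168 (np.float64(0.0368), np.float64(0.045))
0.61 0.0175 (np.float64(0.0359), np.float64(0.0447))
0.62 0.0175 (np.float64(0.0331), np.float64(0.0451))
0.63 0.0169 (np.float64(0.0334), np.float64(0.0447))
0.64 0.017 (np.float64(0.0332), np.float64(0.0444))
0.65 None (np.float64(0.033), np.float64(0.0448))
0.66 None (np.float64(0.0328), np.float64(0.0444))
z -70 1073 x [ 6.2 14.3] y [-11.7  14.2]
z -64 658 x [ 6.8 14.3] y [-14.7  14.2]
z -58 577 x [ 6.8 14.3] y [-14.8  14.2]
z -52 491 x [ 6.9 14.3] y [-14.6  14.3]
z -46 449 x [ 6.7 14.3] y [-14.8  14.3]
z -40 824 x [10.6 22. ] y [-11.2  13.2]
z -34 159 x [21.5 22.3] y [-5.7  8. ]
z -28 151 x [21.6 22.2] y [-5.6  8. ]
z -22 135 x [21.6 22.3] y [-5.6  7.8]
z -16 118 x [21.6 22.3] y [-5.8  8. ]
z -10 106 x [21.6 22.3] y [-5.6  7.7]
z -4 104 x [21.5 22.3] y [-5.8  8. ]
z 2 86 x [21.7 22.3] y [-5.6  7.6]
z 8 82 x [21.5 22.2] y [-5.7  7.8]
z 14 77 x [21.7 22.2] y [-5.9  7.9]
d [-0.0003  0.0026  0.0663] w [-0.03  0.04  0.07] rows 1.6 0.0
```

```bash
python3 -m pendant '[{"wx":0,"wy":0,"wz":0,"dx":0.001,"dy":0.0015,"dz":0.005,"hand":-1},{"wx":0,"wy":0,"wz":0,"dx":0.001,"dy":0.0015,"dz":0.012,"hand":-1},{"wx":0,"wy":0,"wz":0,"dx":0.001,"dy":0.0015,"dz":0.018,"hand":-1},{"wx":0,"wy":0,"wz":0,"dx":0.001,"dy":0.0015,"dz":0.022,"hand":-1},{"wx":0,"wy":0,"wz":0,"dx":0.001,"dy":0.0015,"dz":0.026,"hand":-1},{"wx":0,"wy":0,"wz":0,"dx":0.001,"dy":0.0015,"dz":0.029,"hand":-1},{"wx":0,"wy":0,"wz":0,"dx":0.001,"dy":0.0015,"dz":0.029,"hand":-1}]'; python3 f.py
```

```text
time: 27.05
tool_pos: [0.6075, 0.0253, 0.1596]
tool_rot: [-0.001, 1.0, -0.005, -0.001]
contact_force: [0.0, 2.0, -3.4]
gripper_width: 0.156
F [-0.48  2.76 -2.25] [0.56 0.35 0.73] M [ 0.625  0.084 -0.017] [0.082 0.032 0.029] pos [0.6078 0.0252 0.1606] t 27.3
```

```bash
python3 -m pendant '[{"wx":0,"wy":0,"wz":0,"dx":0,"dy":-0.0008,"dz":0,"hand":-1},{"wx":0,"wy":0,"wz":0,"dx":0,"dy":-0.0008,"dz":0.003,"hand":-1},{"wx":0,"wy":0,"wz":0,"dx":0,"dy":-0.0008,"dz":0.006,"hand":-1},{"wx":0,"wy":0,"wz":0,"dx":0,"dy":-0.0008,"dz":0.009,"hand":-1},{"wx":0,"wy":0,"wz":0,"dx":0,"dy":-0.0008,"dz":0.009,"hand":-1}]'; python3 f.py
```

```text
time: 27.72
tool_pos: [0.6077, 0.0254, 0.1509]
tool_rot: [0.0, 1.0, -0.006, -0.0]
contact_force: [-0.0, 1.6, -1.4]
gripper_width: 0.156
F [ 0.03  1.19 -1.74] [0.32 0.46 0.14] M [ 0.198  0.016 -0.008] [0.025 0.019 0.013] pos [0.6078 0.0254 0.1516] t 27.9667
```

```bash
python3 -m pendant '[{"wx":0,"wy":0,"wz":0,"dx":0,"dy":-0.0004,"dz":0.002,"hand":-1},{"wx":0,"wy":0,"wz":0,"dx":0,"dy":-0.0004,"dz":0.004,"hand":-1},{"wx":0,"wy":0,"wz":0,"dx":0,"dy":-0.0004,"dz":0.006,"hand":-1},{"wx":0,"wy":0,"wz":0,"dx":0,"dy":-0.0004,"dz":0.008,"hand":-1},{"wx":0,"wy":0,"wz":0,"dx":0,"dy":-0.0004,"dz":0.010,"hand":-1},{"wx":0,"wy":0,"wz":0,"dx":0,"dy":-0.0004,"dz":0.010,"hand":-1}]'; python3 f.py
```

```text
time: 28.47
tool_pos: [0.6075, 0.0259, 0.1409]
tool_rot: [0.0, 1.0, -0.006, -0.001]
contact_force: [0.1, 0.0, -1.4]
gripper_width: 0.156
F [ 0.13  0.08 -1.06] [0.39 0.5  0.16] M [-0.002  0.004 -0.014] [0.015 0.019 0.045] pos [0.6081 0.0259 0.1419] t 28.7167
```

```bash
python3 -m pendant '[{"wx":0,"wy":0,"wz":0,"dx":0,"dy":0,"dz":0.003,"hand":-1},{"wx":0,"wy":0,"wz":0,"dx":0,"dy":0,"dz":0.006,"hand":-1},{"wx":0,"wy":0,"wz":0,"dx":0,"dy":0,"dz":0.009,"hand":-1},{"wx":0,"wy":0,"wz":0,"dx":0,"dy":0,"dz":0.012,"hand":-1},{"wx":0,"wy":0,"wz":0,"dx":0,"dy":0,"dz":0.015,"hand":-1},{"wx":0,"wy":0,"wz":0,"dx":0,"dy":0,"dz":0.018,"hand":-1},{"wx":0,"wy":0,"wz":0,"dx":0,"dy":0,"dz":0.020,"hand":-1},{"wx":0,"wy":0,"wz":0,"dx":0,"dy":0,"dz":0.020,"hand":-1}]'; python3 f.py
```

```text
time: 29.38
tool_pos: [0.6075, 0.026, 0.1209]
tool_rot: [-0.0, 1.0, -0.006, -0.001]
contact_force: [-0.3, 0.3, -1.1]
gripper_width: 0.157
F [ 0.02 -0.21 -1.07] [0.56 0.29 0.56] M [ 0.017 -0.015 -0.013] [0.021 0.026 0.023] pos [0.6082 0.0259 0.122 ] t 29.6333
```

```bash
python3 -m pendant '[{"wx":0,"wy":0,"wz":0,"dx":0,"dy":0,"dz":0.001,"hand":-1},{"wx":0,"wy":0,"wz":0,"dx":0,"dy":0,"dz":0.002,"hand":-1},{"wx":0,"wy":0,"wz":0,"dx":0,"dy":0,"dz":0.003,"hand":-1},{"wx":0,"wy":0,"wz":0,"dx":0,"dy":0,"dz":0.003,"hand":-1}]'; python3 f.py
```

```text
time: 29.97
tool_pos: [0.6081, 0.0259, 0.119]
tool_rot: [-0.0, 1.0, -0.006, 0.0]
contact_force: [0.1, 0.9, -0.4]
gripper_width: 0.157
F [0.58 0.35 0.45] [0.61 0.23 0.58] M [-0.001  0.019 -0.009] [0.039 0.027 0.034] pos [0.6082 0.026  0.119 ] t 30.2167
```

```bash
python3 -m pendant '[{"wx":0,"wy":0,"wz":0,"dx":0,"dy":0,"dz":0.001,"hand":-1},{"wx":0,"wy":0,"wz":0,"dx":0,"dy":0,"dz":0.001,"hand":-1}]'; python3 f.py
```

```text
time: 30.38
tool_pos: [0.6082, 0.0259, 0.1189]
tool_rot: [0.0, 1.0, -0.005, 0.0]
contact_force: [-1.4, 0.8, 4.8]
gripper_width: 0.158
F [-2.25  0.29  5.07] [0.4  0.59 0.54] M [0.04  0.485 0.01 ] [0.018 0.033 0.041] pos [0.6082 0.026  0.1189] t 30.6333
```

```bash
python3 -m pendant '[{"wx":0,"wy":0,"wz":0,"dx":0,"dy":0,"dz":-0.001,"hand":-1},{"wx":0,"wy":0,"wz":0,"dx":0,"dy":0,"dz":-0.001,"hand":-0.4},{"wx":0,"wy":0,"wz":0,"dx":0,"dy":0,"dz":-0.001,"hand":-0.4},{"wx":0,"wy":0,"wz":0,"dx":0,"dy":0,"dz":-0.001,"hand":-0.4},{"wx":0,"wy":0,"wz":0,"dx":0,"dy":0,"dz":-0.001,"hand":-0.4},{"wx":0,"wy":0,"wz":0,"dx":0,"dy":0,"dz":-0.01,"hand":-0.4},{"wx":0,"wy":0,"wz":0,"dx":0,"dy":0,"dz":-0.025,"hand":-0.4},{"wx":0,"wy":0,"wz":0,"dx":0,"dy":0,"dz":-0.045,"hand":-0.4},{"wx":0,"wy":0,"wz":0,"dx":0,"dy":0,"dz":-0.08,"hand":-0.4},{"wx":0,"wy":0,"wz":0,"dx":0,"dy":0,"dz":-0.11,"hand":-0.4},{"wx":0,"wy":0,"wz":0,"dx":-0.03,"dy":0,"dz":-0.13,"hand":-0.4},{"wx":0,"wy":0,"wz":0,"dx":-0.06,"dy":0,"dz":-0.13,"hand":-0.4},{"wx":0,"wy":0,"wz":0,"dx":-0.06,"dy":0,"dz":-0.13,"hand":-0.4},{"wx":0,"wy":0,"wz":0,"dx":-0.06,"dy":0,"dz":-0.13,"hand":-0.4}]'
python3 - <<'E'
from m import *
p,d,c,P=grab("wrist"); W=cloud(d,c,P)
rect(W,.192,.004,(.608,.026),.03,"tab top"); rect(W,.158,.003,(.608,.026),.035,"shoulders"); rect(W,.150,.003,(.606,-.03),.09,"block")
o=[cv2.resize(p[0:300,120:520],(400,300))]
for n,w in (("scene",[.606,.0,.15]),("side",[.606,.03,.15]),("scene",[.438,-.3,.11])):
    p,d,c,P=grab(n); u=proj(w,c,P)[0].astype(int); a,b=np.clip(u[1]-60,0,360),np.clip(u[0]-80,0,480)
    o.append(cv2.resize(p[a:a+120,b:b+160],(400,300),interpolation=cv2.INTER_CUBIC))
cv2.imwrite("pics/final.png",np.vstack([np.hstack(o[:2]),np.hstack(o[2:])])[...,::-1])
E
```

```text
time: 31.8
tool_pos: [0.5475, 0.0267, 0.2488]
tool_rot: [0.0, 1.0, -0.005, 0.001]
contact_force: [0.3, -0.0, -0.7]
gripper_width: 0.298
tab top 940 c [606.5  24.5] size [13.2 29.2] ang 89.0 z 192.3
shoulders 239 c [606.6  24.5] size [13.2 44.5] ang 89.4 z 158.5
block 6293 c [606.6 -33.4] size [99.7 69.6] ang 89.3 z 150.4
```

View pics/final.png

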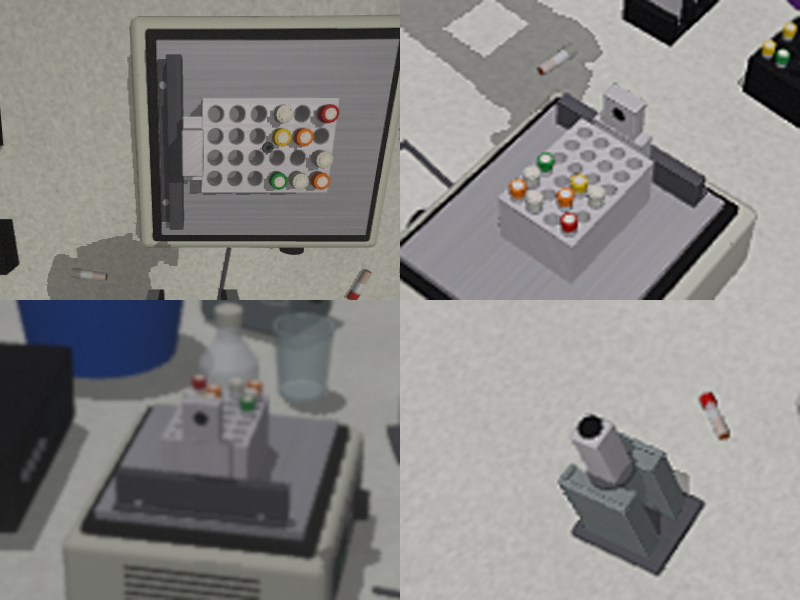

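```bash
python3 -c "
from h import *
job.job_done(); print(sensors.state()['time'])"
```

```text
the job is handed in; nothing more can be done
the job is handed in; nothing more can be done
```

The job is done and handed in at about 32 s of the 72 s allowed; no verdict comes back from handing in.

- **Touches:** I touched the block in the order asked, by the wrist force:

| Touch | Force |
|---|---|
| Front face, fence end | about 2.5 N |
| Front face, free end | about 2.8 N |
| Free end face | about 1.9 N |

  Each was held for at least 0.25 s, well under the 15 N limit.
- **Probe:** It is back in its stand. The depth check before moving on showed it upright at the seat, and the last picture agrees.
- **Filler:** The gap measured about 15 to 16 mm, so I picked the 14 mm plate. In the rack, the four plates measured about 8, 14, 10 and 12 mm. It brushed the block with about 2.8 N sideways at the start. After small sideways corrections of about 1 mm it slid down without resistance until it reached the mixer's plate.
- **Last check:** The tab top is at 192 mm and the shoulders at 158 mm, which is what fully home should give. The plate is centred on the block to within about 1 mm in x. The gripper had let go and was clear.

**What went wrong or disagreed:**
- **Short fingertips:** The fingertips turned out to sit about 40 mm short of the reported TCP. The first two tries at the plate therefore closed on nothing above the tab; nothing was disturbed.
- **Probe grip:** For the same reason the probe was held only near the top of its handle. It rocked slightly under load, so the touches were softer than the stylus figure suggests.

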